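# Fetch the pencil tin from behind the front stock

### The arm

A 7-joint arm with a two-finger parallel gripper is mounted at the origin on the work surface. World frame = base frame: x ahead of the robot, y to its left, z up, the work surface at z = 0. Lengths are in m, angles in rad, forces in N, time in s.
With the tool pointing down it reaches from about 0.425 to 0.925 m from the base axis. Payload 6.8 kg.
Tool frame: the origin (TCP) lies on the centre line of the jaws, within the pads' length; the fingertips stand 8 mm ahead of it and the grasp point (between the pads) lies 11 mm behind it (r.finger_overhang is the distance from the TCP to the fingertips, in m); x points along the fingers, z is the direction in which the jaws open and shut, and the axes are right-handed (so a half turn about x gives the same grasp; the last joint's range is limited). The gripper opens to 85 mm and grips with 20 to 120 N. Pads are 22 mm wide; open, the fingers measure 114 mm over their backs; the gripper's body (76 mm by 85 mm) begins 54 mm behind the grasp point. The pads swing forward as they close: fully open they stand 13 mm farther back than shut.
Start: joints at [1.006, 0.477, 0.022, 1.555, -0.011, 1.109, -0.083], TCP at [0.298, -0.606, 0.21] pointing down, gripper open.
Joint ranges: [-2.96, 2.96], [-0.34, 2.1], [-1.41, 1.46], [0.24, 2.44], [-1.37, 4.51], [0.17, 1.92], [-2.96, 2.96]. Speed limits (rad/s): [2.39, 2.39, 3.14, 3.14, 3.14, 3.14, 3.14].

### API

Orientations are given as a rotation vector (axis times angle).
In Python, from bench import r gives the robot as it stands. The module is installed in compiled form; this text tells all that it offers.
- The arm moves only by the tool play_rows, never from a script. Its argument "plan" is a list of rows, each a list of 5 numbers: the opening, from -1 (shut) to 1 (fully open), then the shift along the world's x, y, z in m, then the turn about the world's z in rad. A call has 1 to 10 rows; each row is the pose to reach, as a shift and turn from the pose commanded when the call began; what a row does not reach only later rows make up. A row lasts 1/10 s, in which the tool goes at most 50 mm and 8.59 degrees, less where a joint would pass 70% of its speed; a pose out of reach is approached as far as the arm can. A call with a gripper value outside its range is refused whole. The fingers move at their own pace and stop on an object; "force" is the grip in N (left out, the last holds). Time passes only in rows, so rows that repeat a pose let the fingers close. It gives the time, the measured TCP pose, the force and the opening at its end, in the units of the state.
- r.get_obs(): the state, without advancing time (a new reading comes with each control period).
- r.grab_frame(name): name is "side" or "top" or "wrist"; returns a dict with "pixels" (400x640x3 uint8, blue, green, red), "z_map" (400x640 float32, m along the optical axis (not along the pixel's ray), 0 where there is no reading), "vfov" (degrees; the focal length in pixels is half the picture's height over the tangent of half this angle, whatever the lens; pixels are square), "cx", "cy" (the principal point, pixels), "D" ([k1, k2, p1, p2, k3] as OpenCV has them; the pictures are not rectified), "R" (3x3) and "t" (3): a world point X has camera coordinates R X + t; the wrist camera has in their place "tool_from_camera" (4x4, takes a point from camera to tool coordinates, whose origin is the TCP and whose axes are the tool frame's). Camera axes: x right, y down, z forward; pixel columns grow to the right and rows downward; lengths in m; the calibration is good to about 2 mm. A picture is of the moment at which its call begins: read the wrist's pose just before it.
- r.hand_in(): hands the job in, once; it reports no verdict.
Trained networks look in a picture, given as the dict that the camera call returned (one of the last four; its "shot" number tells which), for a name from the list of things; names that differ only in an ending like _2 or _b are one class to them, and where a whole thing is asked for, a point or a joint stands for the part that bears it (a point fixed in the world has none). Each returns a list of dicts, best first, with "conf" (0 to 1); they miss things now and then, are a little off and sometimes report something else, mostly with a low value. They report only what shows in the picture. A call takes as long as a camera call.
- r.outline_of(picture, label): "mask" (400x640 bool, what is visible of it) and "bbox" ([left, top, right, bottom] as shares, 0 to 1, of the picture: columns of its width, rows of its height, round what is visible of it).
- r.pinpoint(picture, label): "position" ([column, row] as shares, 0 to 1, of the picture: columns of its width, rows of its height: a listed point, or the origin of a listed thing).
The state is a dict: "clock": time; "joints": joint angles; "qvel": joint speeds; "tau": joint torques, N m; "tcp_pos": TCP position; "orientation": TCP orientation; "contact_force": force on the tool from outside, world axes, zero at the start; "moment": the same for the moment, N m; "grip_width": finger opening in m.
Only numpy, scipy, OpenCV 4.12 (cv2) and the standard library are available. Lean on these libraries where they do the work, as an engineer would, in place of code of your own. Each camera call takes 0.05 s, during which the arm holds its last target.

### The job

A customer wants the flat pencil tin lying at the back of the display tray, behind the row of glue bottle, square ink bottle and spray can. First stand all three of those upright on the green cutting mat; then lay the tin flat inside the wooden order tray; then put the three back, each standing upright exactly where it stood before. Do not knock any of them over, and leave the other things on the counter alone.

Things in the scene. Friction and masses are not known exactly. Their poses are not given: they have to be found in the camera images.
- glue_bottle: Round white glue bottle with a small orange cone nozzle: 56 mm diameter (57 at the paper label), 120 mm tall, straight-sided up to 90 mm. Loose, stands upright, 0.16 kg. Origin: centre of its underside; z up along the bottle.
- ink_bottle: Square black ink bottle with paper labels and a round black cap: 54 x 54 mm, straight-sided up to 90 mm, 114 mm tall. Loose, stands upright, 0.22 kg. Origin: centre of its underside; x and y point square to its flat sides, z up.
- spray_can: Round white-and-aluminium spray can with a grey domed cap over its nozzle: 52 mm diameter (53 at the label), 118 mm tall, straight-sided up to 90 mm. Loose, stands upright, 0.18 kg. Origin: centre of its underside; z up.
- pencil_tin: Flat steel pencil tin with coloured pencils pictured on its lid: 50 mm wide (its x), 180 mm long (its y), 20 mm high, 0.2 kg, loose. Origin: centre of its underside. It lies on the display tray's floor, lengthwise to the tray's y, about 10 mm behind the row of three and 36 mm before the tray's back wall; no gripper fits until the row is cleared.
- display_tray: Fixed display tray, white floor, clear rim: 180 mm deep (its x; -x is the front, to the robot), 216 mm wide (its y). Origin: centre of its underside; floor 6 mm above. Walls 5 mm thick; tops above origin: front 18, sides 25, back 50 mm. The three front things stand in a row about 41 mm in front of its centre, at y about -66, 0, +66 mm in any order; the tin lies about 25 mm behind its centre.
- cutting_mat: Fixed green cutting mat with a pale grid, 150 mm (its x) by 220 mm (its y), 3 mm thick. The side area for the three front things. Origin: centre of its underside.
- order_tray: Fixed shallow open wooden tray, outside 132 mm (its x) by 216 mm (its y) by 20 mm high, walls and floor 6 mm thick, so inside 120 x 204 mm. The tin goes flat on its floor, lengthwise to the tray's y. Origin: centre of its underside.
- stapler: Black desk stapler, 140 x 38 x 60 mm. Loose bystander, leave alone. Origin: centre of its underside.
- tape_dispenser: Grey desk tape dispenser with a roll of tape, 130 x 52 x 84 mm. Loose bystander, leave alone. Origin: centre of its underside.
- pencil_pot: White ceramic pot of pencils, 76 mm diameter, 95 mm high, 150 mm over the pencils. Loose bystander, leave alone. Origin: centre of its underside.

How it is judged:
On the way, in this order (a step that is already met when the one before it is completed fails the run):
1. glue bottle, ink bottle and spray can all stand upright on the cutting mat, released (x of glue_bottle in the frame of cutting_mat between -0.075 and 0.075 m and y of glue_bottle in the frame of cutting_mat between -0.11 and 0.11 m and z of glue_bottle in the frame of cutting_mat between 0 and 0.009 m and angle between each of glue_bottle, ink_bottle, spray_can's own z axis and vertical below 0.1 rad and contact force between the fingers and glue_bottle below 0.3 N and linear speed of each of glue_bottle, ink_bottle, spray_can below 0.02 m/s and angular speed of each of glue_bottle, ink_bottle, spray_can below 0.3 rad/s and x of ink_bottle in the frame of cutting_mat between -0.075 and 0.075 m and y of ink_bottle in the frame of cutting_mat between -0.11 and 0.11 m and z of ink_bottle in the frame of cutting_mat between 0 and 0.009 m and contact force between the fingers and ink_bottle below 0.3 N and x of spray_can in the frame of cutting_mat between -0.075 and 0.075 m and y of spray_can in the frame of cutting_mat between -0.11 and 0.11 m and z of spray_can in the frame of cutting_mat between 0 and 0.009 m and contact force between the fingers and spray_can below 0.3 N), for 0.2 s.
2. the pencil tin lies flat inside the order tray, released (x of pencil_tin in the frame of order_tray between -0.045 and 0.045 m and y of pencil_tin in the frame of order_tray between -0.022 and 0.022 m and z of pencil_tin in the frame of order_tray between 0 and 0.01 m and angle between pencil_tin's own z axis and vertical below 0.06 rad and contact force between the fingers and pencil_tin below 0.3 N and linear speed of pencil_tin below 0.02 m/s and angular speed of pencil_tin below 0.3 rad/s), for 0.2 s.
At the end, for the whole second after the job is handed in: Glue bottle, ink bottle and spray can each stand upright (within 0.1 rad) within 15 mm of where they stood at the start, the pencil tin lies flat (within 0.06 rad) on the floor of the order tray inside its walls, and all are released and at rest (all of step 2 and distance of each of glue_bottle, ink_bottle, spray_can from where it was at the start of the episode below 0.015 m and angle between each of glue_bottle, ink_bottle, spray_can's own z axis and vertical below 0.1 rad and contact force between the fingers and glue_bottle below 0.3 N and linear speed of each of glue_bottle, ink_bottle, spray_can below 0.02 m/s and angular speed of each of glue_bottle, ink_bottle, spray_can below 0.3 rad/s and contact force between the fingers and ink_bottle below 0.3 N and contact force between the fingers and spray_can below 0.3 N); the robot touches nothing.
It fails at once if the glue bottle, ink bottle or spray can is knocked over (tilted more than 0.6 rad) (angle between any of glue_bottle, ink_bottle, spray_can's own z axis and vertical above 0.6 rad).
It fails at once if the stapler, tape dispenser or pencil pot is moved by more than 30 mm (distance of any of stapler, tape_dispenser, pencil_pot from where it was at the start of the episode above 0.03 m).
It also fails if it takes over 141 s, if anything falls off the work surface, if the arm or the gripper's body presses on something with over 40 N, if the wrist force passes 120 N, or if a joint passes its speed limit or range.

## Working session

There is one attempt and no reset: what is moved stays moved. The work goes in short steps, Python scripts to look and compute and a tool call to move; the robot and the scene stay as the last step left them, time stands still between calls to the robot, and variables do not carry over. Pictures are saved under pics/ and viewed, and the job is handed in when it is done.

Besides the shell and the picture viewer there is one more tool, called after "Call:" by a JSON object that holds its "api" and its "payload". play_rows: Moves the arm, as the interface text tells. Its arguments: {"type":"object","properties":{"plan":{"type":"array","items":{"type":"array","items":{"type":"number"}}},"force":{"type":"number"}},"required":["plan"]}

```bash
mkdir -p pics; ls; cat > h.py <<'E'
import numpy as np, cv2
from bench import r
from scipy.spatial.transform import Rotation as Ro
def K(p):
    f=200/np.tan(np.radians(p["vfov"])/2); return np.array([[f,0,p["cx"]],[0,f,p["cy"]],[0,0,1.]])
def cloud(p,us,vs,Rt=None):
    z=p["z_map"][vs,us]; ok=z>0; us,vs,z=us[ok],vs[ok],z[ok]
    n=cv2.undistortPoints(np.stack([us,vs],1).astype(float).reshape(-1,1,2),K(p),np.array(p["D"])).reshape(-1,2)
    C=np.c_[n*z[:,None],z]
    if "R" in p: return (C-np.array(p["t"]))@np.array(p["R"])
    T=np.array(p["tool_from_camera"]); C=C@T[:3,:3].T+T[:3,3]
    o=Rt; return C@Ro.from_rotvec(o["orientation"]).as_matrix().T+np.array(o["tcp_pos"])
def onplane(p,u,v,h):
    n=cv2.undistortPoints(np.array([[[u,v]]],float),K(p),np.array(p["D"])).reshape(2)
    R=np.array(p["R"]);c=-R.T@np.array(p["t"]);d=R.T@np.array([n[0],n[1],1]); return c+d*(h-c[2])/d[2]
E
cat > a.py <<'E'
from h import *
o=r.get_obs(); print({k:np.round(v,3) for k,v in o.items()})
names="glue_bottle ink_bottle spray_can pencil_tin display_tray cutting_mat order_tray stapler tape_dispenser pencil_pot".split()
for cam in ["top","side"]:
    p=r.grab_frame(cam); cv2.imwrite(f"pics/{cam}0.png",p["pixels"]); print(cam,p["vfov"],p["D"])
    for n in names:
        ms=r.outline_of(p,n)
        for m in ms[:2]:
            if m["conf"]<0.3: continue
            vs,us=np.nonzero(m["mask"]); P=cloud(p,us,vs)
            lo,hi=np.percentile(P,[2,98],axis=0)
            top=P[P[:,2]>np.percentile(P[:,2],98)-.006]
            rect=cv2.minAreaRect((P[:,:2]*1000).astype(np.float32))
            print(n,round(m["conf"],2),len(us),"lo",lo.round(3),"hi",hi.round(3),"topmean",top.mean(0).round(3),[np.round(q,1) for q in rect], "pix",us.mean().round(),vs.mean().round())
E
python3 a.py
```

```text
pics
{'clock': np.float64(0.0), 'joints': array([ 1.006,  0.478,  0.022,  1.556, -0.012,  1.109, -0.083]), 'qvel': array([ 0.   , -0.001, -0.   ,  0.   , -0.001,  0.001,  0.001]), 'tau': array([-1.0000e-03, -5.9645e+01,  1.6080e+00, -2.8119e+01,  1.3000e-02,
        9.0000e-03, -0.0000e+00]), 'tcp_pos': array([ 0.297, -0.605,  0.209]), 'orientation': array([ 0.867,  1.393, -0.866]), 'contact_force': array([ 0.748,  0.195, -0.069]), 'moment': array([0.009, 0.007, 0.077]), 'grip_width': np.float64(0.086)}
top 53.76851957610308 [0.0203106 0.        0.        0.        0.       ]
glue_bottle 0.78 654 lo [ 0.456 -0.332  0.033] hi [ 0.506 -0.284  0.126] topmean [ 0.482 -0.31   0.124] [array([ 483.4, -315.7]), array([53.4, 66.2]), np.float64(15.5)] pix 446.0 239.0
glue_bottle 0.64 1201 lo [ 0.718 -0.235 -0.001] hi [ 0.809 -0.163  0.133] topmean [ 0.749 -0.202  0.135] [array([ 776.6, -207.1]), array([ 85.1, 122.2]), np.float64(58.5)] pix 394.0 126.0
ink_bottle 0.59 759 lo [ 0.459 -0.402  0.036] hi [ 0.512 -0.349  0.122] topmean [ 0.487 -0.377  0.12 ] [array([ 490.3, -381.9]), array([60.5, 64
[... 3422 characters left out ...]
62 5094 lo [0.425 0.185 0.002] hi [0.569 0.401 0.021] topmean [0.497 0.304 0.019] [array([501.1, 285.4]), array([136. , 230.4]), np.float64(10.2)] pix 304.0 311.0
stapler 0.98 878 lo [0.689 0.167 0.002] hi [0.808 0.252 0.059] topmean [0.725 0.222 0.056] [array([751.9, 196.7]), array([ 49.9, 151.8]), np.float64(56.1)] pix 223.0 251.0
tape_dispenser 0.71 976 lo [ 0.743 -0.05  -0.   ] hi [0.807 0.079 0.084] topmean [0.769 0.037 0.082] [array([789.3,  -8.2]), array([ 93.4, 179.7]), np.float64(1.2)] pix 245.0 199.0
pencil_pot 0.84 835 lo [ 0.719 -0.235  0.005] hi [ 0.788 -0.162  0.131] topmean [ 0.753 -0.197  0.131] [array([ 765.4, -268.6]), array([ 73. , 221.8]), np.float64(9.3)] pix 277.0 148.0
```

View pics/top0.png

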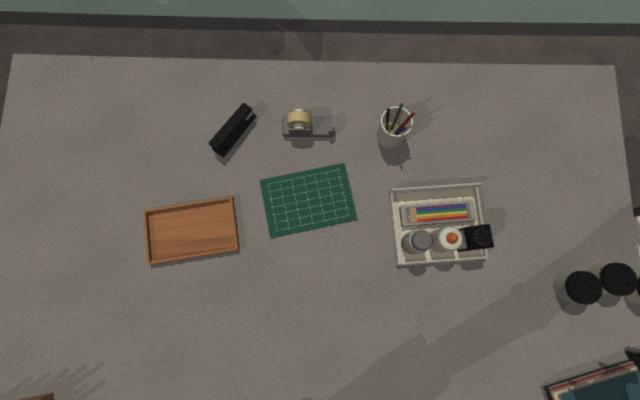

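View pics/side0.png

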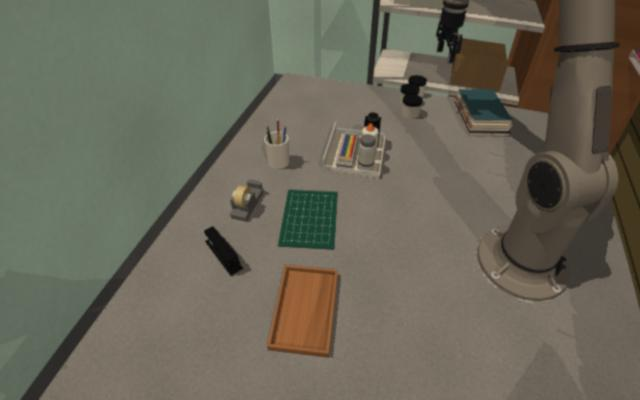

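```bash
cat > b.py <<'E'
from h import *
o=r.get_obs(); M=Ro.from_rotvec(o["orientation"]).as_matrix(); print(M.round(3)); print(r.finger_overhang)
p=r.grab_frame("wrist"); print(np.array(p["tool_from_camera"]).round(3))
p=r.grab_frame("top")
# yaw estimates
for n in ["display_tray","cutting_mat","order_tray"]:
    ms=r.outline_of(p,n)
    for m in ms:
        if m["mask"].sum()<2500: continue
        c=max(cv2.findContours(m["mask"].astype(np.uint8),0,1)[0],key=cv2.contourArea).reshape(-1,2)
        h={"display_tray":.02,"cutting_mat":.003,"order_tray":.02}[n]
        P=np.array([onplane(p,u,v,h)[:2] for u,v in c])*1000
        print(n,cv2.minAreaRect(P.astype(np.float32)))
# cylinders: points of ROI
vs,us=np.mgrid[170:280,380:500]; P=cloud(p,us.ravel(),vs.ravel())
for lo,hi in [(.015,.024),(.024,.03),(.03,.045),(.05,.1),(.1,.2)]:
    Q=P[(P[:,2]>lo)&(P[:,2]<hi)]
    print(lo,hi,len(Q))
    np.save("P.npy",P)
im=np.zeros((600,700),np.uint8)
sc=2500; X=((.64-P[:,0])*sc).astype(int); Y=((-.18-P[:,1])*sc).astype(int)
for x,y,z in zip(X,Y,P[:,2]):
    if 0<=x<600 and 0<=y<700: cv2.circle(im,(y,x),3,int(min(255,40+z*1600)),-1)
cv2.imwrite("pics/hm.png",im)
E
python3 b.py
```

```text
[[ 0.     0.897  0.441]
 [-0.     0.441 -0.897]
 [-1.     0.     0.   ]]
0.008
[[ 0.    -0.317  0.948 -0.163]
 [ 0.    -0.948 -0.317  0.083]
 [ 1.     0.     0.    -0.   ]
 [ 0.     0.     0.     1.   ]]
display_tray ((524.00537109375, -307.90753173828125), (188.07273864746094, 224.54649353027344), 5.084826469421387)
cutting_mat ((579.5546264648438, 8.997306823730469), (153.06166076660156, 224.31349182128906), 13.102604866027832)
0.015 0.024 760
0.024 0.03 1506
0.03 0.045 185
0.05 0.1 807
0.1 0.2 1167
```

View pics/hm.png

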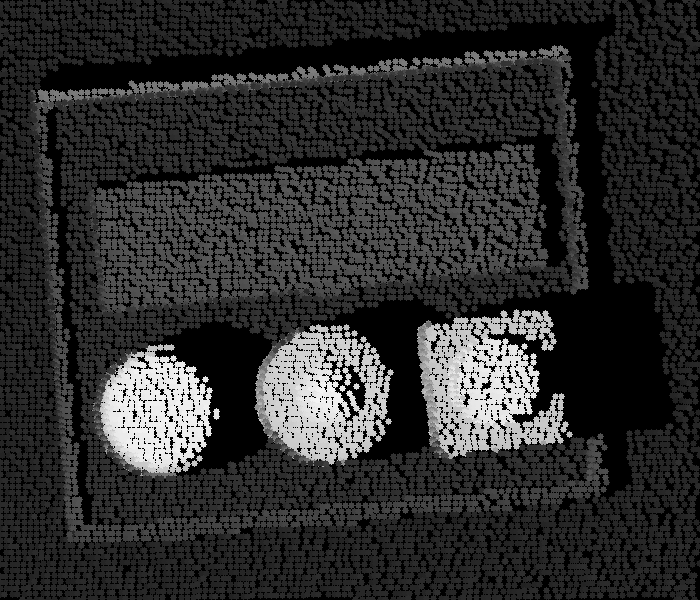

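Call:
{"api": "play_rows", "payload": {"plan": [[1,0.0,0.0,0.02,0.12],[1,0.02,0.03,0.05,0.24],[1,0.04,0.07,0.09,0.36],[1,0.065,0.105,0.09,0.48],[1,0.09,0.14,0.09,0.6],[1,0.11,0.18,0.09,0.72],[1,0.135,0.215,0.09,0.84],[1,0.16,0.25,0.09,0.96],[1,0.175,0.28,0.09,1.08],[1,0.185,0.295,0.09,1.2]], "force": 40}}

```text
clock: 2.35
tcp_pos: [0.4846, -0.307, 0.3005]
orientation: [-0.074, 1.569, 0.076]
contact_force: [0.1, -0.6, 0.2]
grip_width: 0.0859
```

```bash
cat > c.py <<'E'
import sys
from h import *
o=r.get_obs(); M=Ro.from_rotvec(o["orientation"]).as_matrix(); print("tcp",o["tcp_pos"].round(4),"yaw z",np.degrees(np.arctan2(M[1,2],M[0,2])).round(2),"w",o["grip_width"],"F",o["contact_force"].round(2),"t",o["clock"])
p=r.grab_frame("wrist"); cv2.imwrite(f"pics/{sys.argv[1]}.png",p["pixels"])
vs,us=np.mgrid[0:400,0:640]; P=cloud(p,us.ravel(),vs.ravel(),o)
np.save("W.npy",P)
im=np.zeros((600,700),np.uint8)
sc=2500; cx,cy=(float(sys.argv[2]),float(sys.argv[3])) if len(sys.argv)>3 else (.52,-.32)
X=((cx+.12-P[:,0])*sc).astype(int); Y=((cy+.14-P[:,1])*sc).astype(int)
for x,y,z in zip(X,Y,P[:,2]):
    if 0<=x<600 and 0<=y<700 and z<.15: cv2.circle(im,(y,x),1,int(max(0,min(255,40+z*1600))),-1)
cv2.imwrite(f"pics/{sys.argv[1]}_h.png",im)
E
python3 c.py w1
```

```text
tcp [ 0.4846 -0.307   0.3005] yaw z 5.48 w 0.0859416875261475 F [ 0.12 -0.58  0.24] t 2.35
```

View pics/w1.png

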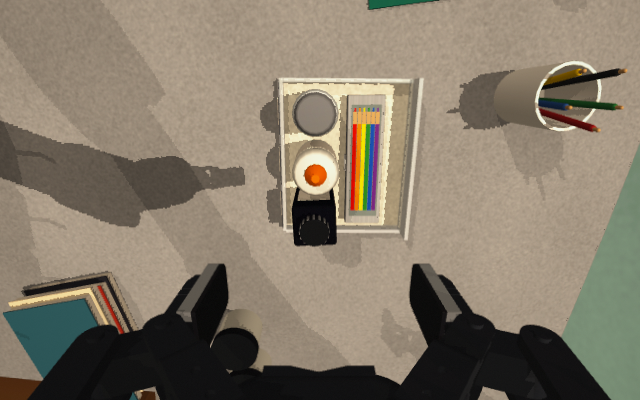

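View pics/w1_h.png

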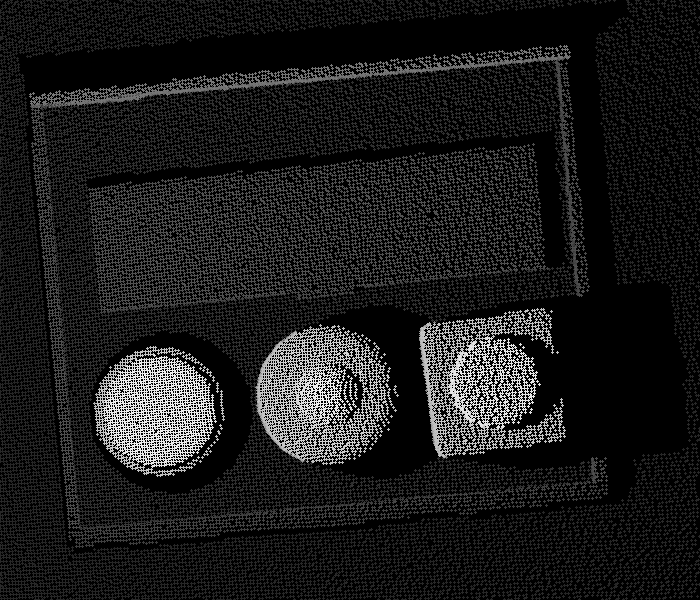

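```bash
cat > d.py <<'E'
from h import *
P=np.load("W.npy")
def circ(c,zlo,zhi,rad=.045):
    Q=P[(np.hypot(P[:,0]-c[0],P[:,1]-c[1])<rad)&(P[:,2]>zlo)&(P[:,2]<zhi)][:,:2]
    (m,rr)=cv2.minEnclosingCircle((Q*1000).astype(np.float32)); print(len(Q),np.round(m,1),round(rr,1)); return Q
circ((.476,-.243),.085,.13,.034); circ((.482,-.31),.085,.1,.034); circ((.482,-.31),.108,.13,.034)
Q=P[(abs(P[:,0]-.486)<.04)&(abs(P[:,1]+.38)<.035)&(P[:,2]>.085)&(P[:,2]<.1)][:,:2]
for _ in range(1):
    print("ink",len(Q),cv2.minAreaRect((Q*1000).astype(np.float32)))
Q=P[(abs(P[:,0]-.486)<.04)&(abs(P[:,1]+.38)<.035)&(P[:,2]>.112)][:,:2]
print("cap",cv2.minEnclosingCircle((Q*1000).astype(np.float32)))
Q=P[(abs(P[:,0]-.548)<.04)&(abs(P[:,1]+.31)<.1)&(P[:,2]>.021)&(P[:,2]<.032)][:,:2]
lo=cv2.minAreaRect((Q*1000).astype(np.float32)); print("tin",lo,len(Q))
for c in[(.476,-.243),(.482,-.31),(.487,-.376)]: print(np.percentile(P[np.hypot(P[:,0]-c[0],P[:,1]-c[1])<.02][:,2],98))
E
python3 d.py
```

```text
1751 [ 475.4 -243.6] 26.1
244 [ 482.1 -311.1] 28.0
429 [ 480.8 -312.7] 16.4
ink 887 ((486.7724304199219, -377.489501953125), (53.86827087402344, 53.49580001831055), 7.69935941696167)
cap ((486.879150390625, -378.2249450683594), 18.31215476989746)
tin ((540.907470703125, -316.1889953613281), (71.58966064453125, 195.65283203125), 6.736533164978027) 4733
0.12513119137666284
0.4054706211309069
0.12106921477946826
```

Call:
{"api": "play_rows", "payload": {"plan": [[1,-0.004,0.035,0,0],[1,-0.0075,0.0675,0,0],[1,-0.0075,0.0675,-0.04,0],[1,-0.0075,0.0675,-0.08,0],[1,-0.0075,0.0675,-0.11,0],[1,-0.0075,0.0675,-0.13,0],[1,-0.0075,0.0675,-0.13,0],[1,-0.0075,0.0675,-0.13,0],[1,-0.0075,0.0675,-0.13,0],[1,-0.0075,0.0675,-0.13,0]]}}

```text
clock: 3.4
tcp_pos: [0.4762, -0.2438, 0.1716]
orientation: [-0.068, 1.567, 0.066]
contact_force: [-0.1, 1.1, 0.2]
grip_width: 0.0856
```

```bash
python3 c.py w2; python3 d.py
```

```text
tcp [ 0.4762 -0.2438  0.1716] yaw z 4.9 w 0.085628857335904 F [-0.14  1.06  0.17] t 3.4
3772 [ 475.4 -243.4] 26.1
688 [ 482.  -310.5] 27.9
745 [ 481.9 -308.6] 13.7
ink 1816 ((486.70611572265625, -376.6243591308594), (54.309303283691406, 53.975257873535156), 7.741561412811279)
cap ((486.6915588378906, -377.3929443359375), 18.687185287475586)
tin ((551.5433959960938, -313.99322509765625), (62.78764724731445, 195.23727416992188), 2.933468818664551) 7425
0.276460109493228
0.12572087598210957
0.12044887082678954
```

View pics/w2.png

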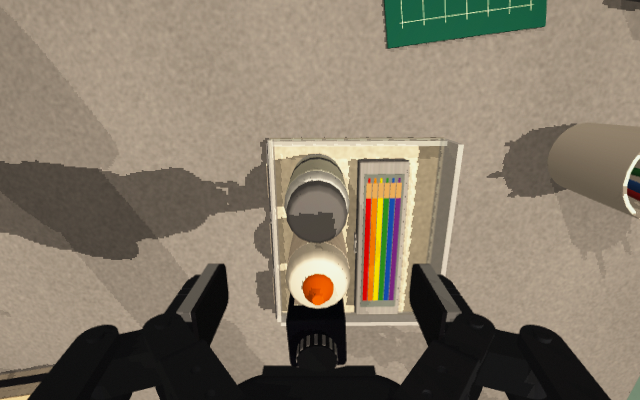

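Call:
{"api": "play_rows", "payload": {"plan": [[1,0,0,-0.03,0],[1,0,0,-0.06,0],[1,0,0,-0.085,0],[1,0,0,-0.102,0],[1,0,0,-0.102,0],[1,0,0,-0.102,0],[-1,0,0,-0.102,0],[-1,0,0,-0.102,0],[-1,0,0,-0.102,0],[-1,0,0,-0.102,0]], "force": 40}}

```text
clock: 4.45
tcp_pos: [0.476, -0.2439, 0.0697]
orientation: [-0.068, 1.568, 0.066]
contact_force: [-2.4, 0.9, 9.2]
grip_width: 0.049
```

Call:
{"api": "play_rows", "payload": {"plan": [[-1,0,0,0,0],[-1,0,0,0,0],[-1,0,0,0,0],[-1,0,0,0,0],[-1,0,0,0,0]]}}

```text
clock: 4.95
tcp_pos: [0.476, -0.2439, 0.0697]
orientation: [-0.068, 1.568, 0.066]
contact_force: [-2.6, 0.2, 9.6]
grip_width: 0.0492
```

```bash
python3 c.py w3 
```

```text
tcp [ 0.476  -0.2439  0.0697] yaw z 4.91 w 0.04920229068586103 F [-2.64  0.22  9.58] t 4.95
```

View pics/w3.png

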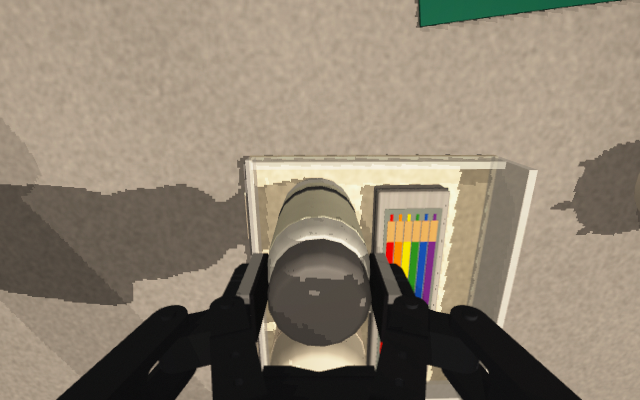

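Call:
{"api": "play_rows", "payload": {"plan": [[-1,0,0,0.004,0],[-1,0,0,0.01,0],[-1,0,0,0.02,0],[-1,0,0,0.03,0],[-1,0,0,0.04,0],[-1,0,0,0.04,0],[-1,0,0,0.04,0]]}}

```text
clock: 5.7
tcp_pos: [0.4753, -0.2434, 0.1084]
orientation: [-0.068, 1.569, 0.067]
contact_force: [0.1, 0.2, -2.4]
grip_width: 0.049
```

```bash
python3 c.py w4; python3 - <<'E'
from h import *
p=r.grab_frame("side"); cv2.imwrite("pics/s4.png",cv2.resize(p["pixels"][60:220,260:460],None,fx=4,fy=4)[:600])
E
```

```text
tcp [ 0.4753 -0.2434  0.1084] yaw z 4.92 w 0.04896894343650035 F [ 0.13  0.21 -2.43] t 5.7
```

View pics/s4.png

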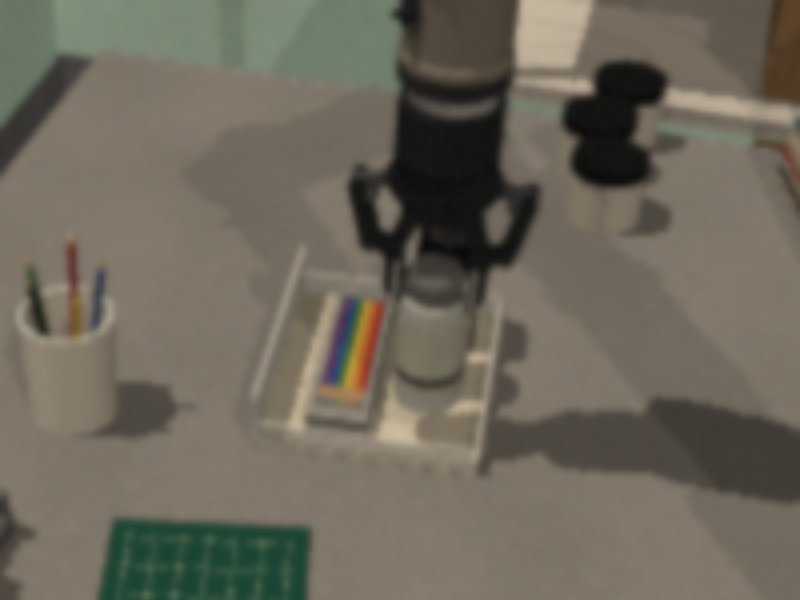

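View pics/w4.png

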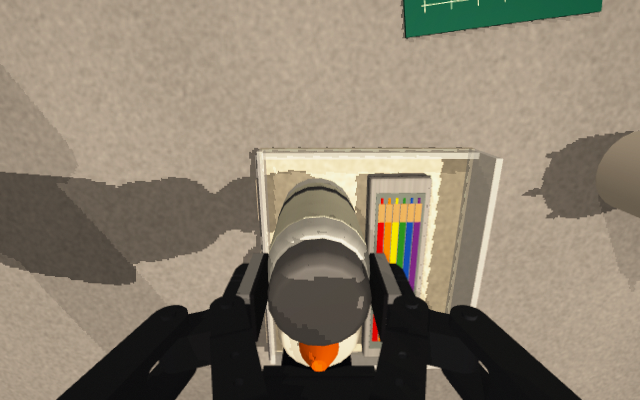

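Call:
{"api": "play_rows", "payload": {"plan": [[-1,0.002,0.008,0.005,0],[-1,0.007,0.028,0.005,0],[-1,0.016,0.058,0.005,0],[-1,0.027,0.098,0.005,0],[-1,0.039,0.138,0.005,0],[-1,0.05,0.178,0.005,0],[-1,0.061,0.218,0.005,0],[-1,0.073,0.258,0.005,0],[-1,0.081,0.288,0.005,0],[-1,0.086,0.308,0.005,0]]}}

```text
clock: 6.8
tcp_pos: [0.5613, 0.069, 0.1133]
orientation: [-0.069, 1.569, 0.072]
contact_force: [-0.2, 0.0, -1.4]
grip_width: 0.0491
```

Call:
{"api": "play_rows", "payload": {"plan": [[-1,0.0035,0.0105,0,0],[-1,0.0035,0.0105,-0.01,0],[-1,0.0035,0.0105,-0.025,0],[-1,0.0035,0.0105,-0.037,0],[-1,0.0035,0.0105,-0.043,0],[-1,0.0035,0.0105,-0.046,0],[-1,0.0035,0.0105,-0.046,0],[-1,0.0035,0.0105,-0.046,0]]}}

```text
clock: 7.6
tcp_pos: [0.5648, 0.0746, 0.067]
orientation: [-0.067, 1.57, 0.067]
contact_force: [-0.1, 0.7, -1.3]
grip_width: 0.0488
```

```bash
python3 c.py w5; python3 - <<'E'
from h import *
p=r.grab_frame("side"); cv2.imwrite("pics/s5.png",cv2.resize(p["pixels"][120:280,220:420],None,fx=4,fy=4)[:600])
E
```

```text
tcp [0.5648 0.0746 0.067 ] yaw z 4.88 w 0.048827421551178654 F [-0.09  0.71 -1.31] t 7.6
```

View pics/s5.png

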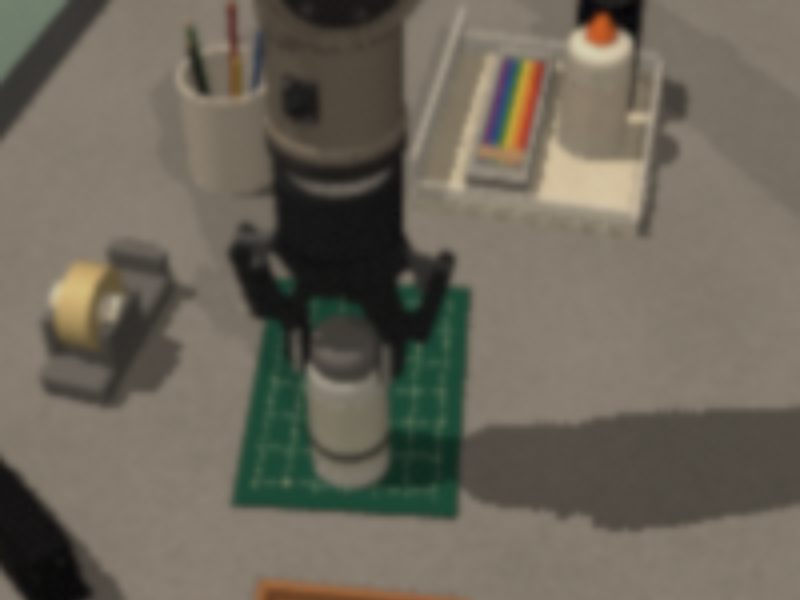

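Call:
{"api": "play_rows", "payload": {"plan": [[-1,0,0,-0.001,0],[-1,0,0,-0.0015,0],[-1,0,0,-0.0015,0]]}}

```text
clock: 8.0
tcp_pos: [0.5649, 0.0751, 0.0668]
orientation: [-0.068, 1.569, 0.067]
contact_force: [-4.4, -0.8, 10.8]
grip_width: 0.0489
```

Call:
{"api": "play_rows", "payload": {"plan": [[-0.2,0,0,0,0],[0.2,0,0,0,0],[0.5,0,0,0,0],[1,0,0,0,0],[1,0,0,0,0],[1,0,0,0.02,0],[1,0,0,0.05,0],[1,0,0,0.09,0],[1,0,0,0.13,0]]}}

```text
clock: 8.9
tcp_pos: [0.5642, 0.0752, 0.1965]
orientation: [-0.068, 1.571, 0.068]
contact_force: [1.3, 0.2, 0.1]
grip_width: 0.0852
```

```bash
python3 c.py w6 .58 .01; python3 - <<'E'
from h import *
P=np.load("W.npy")
Q=P[(np.hypot(P[:,0]-.565,P[:,1]-.075)<.034)&(P[:,2]>.08)&(P[:,2]<.13)]
print(len(Q),cv2.minEnclosingCircle((Q[:,:2]*1000).astype(np.float32)),Q[:,2].max())
E
```

```text
tcp [0.5642 0.0752 0.1965] yaw z 4.94 w 0.08518178900328555 F [1.29 0.16 0.06] t 8.9
3063 ((564.5826416015625, 75.78077697753906), 26.02714729309082) 0.12270756718007432
```

View pics/w6.png

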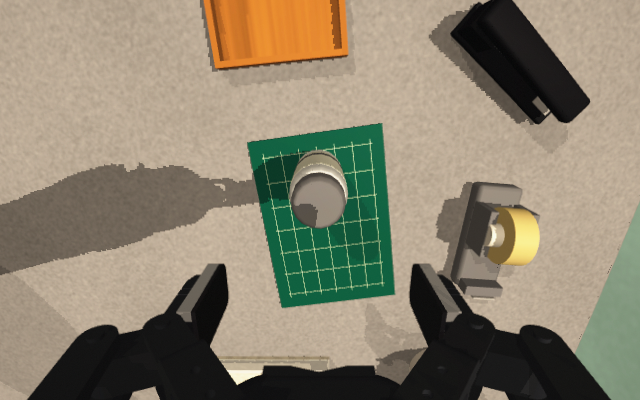

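Call:
{"api": "play_rows", "payload": {"plan": [[1,-0.007,-0.03,0,0],[1,-0.016,-0.075,0,0],[1,-0.026,-0.12,0,0],[1,-0.036,-0.165,0,0],[1,-0.046,-0.21,0,0],[1,-0.056,-0.255,0,0],[1,-0.065,-0.3,0,0],[1,-0.074,-0.345,0,0],[1,-0.081,-0.375,0,0],[1,-0.083,-0.3855,0,0]]}}

```text
clock: 9.95
tcp_pos: [0.4798, -0.3146, 0.1951]
orientation: [-0.064, 1.571, 0.062]
contact_force: [0.1, 0.3, 0.6]
grip_width: 0.0857
```

Call:
{"api": "play_rows", "payload": {"plan": [[1,0,0,-0.02,0],[1,0,0,-0.055,0],[1,0,0,-0.09,0],[1,0,0,-0.115,0],[1,0,0,-0.1295,0],[1,0,0,-0.1295,0],[1,0,0,-0.1295,0],[0.3,0,0,-0.1295,0],[-0.3,0,0,-0.1295,0],[-1,0,0,-0.1295,0]]}}

```text
clock: 10.95
tcp_pos: [0.4825, -0.3111, 0.0678]
orientation: [-0.069, 1.568, 0.066]
contact_force: [-2.1, 0.5, 5.7]
grip_width: 0.0537
```

Call:
{"api": "play_rows", "payload": {"plan": [[-1,0,0,0,0],[-1,0,0,0,0],[-1,0,0,0,0],[-1,0,0,0,0],[-1,0,0,0,0]]}}

```text
clock: 11.45
tcp_pos: [0.4824, -0.3111, 0.0678]
orientation: [-0.068, 1.568, 0.066]
contact_force: [-2.3, 0.9, 6.4]
grip_width: 0.0538
```

```bash
python3 c.py w7
```

```text
tcp [ 0.4824 -0.3111  0.0678] yaw z 4.9 w 0.05378323655870313 F [-2.3   0.85  6.39] t 11.45
```

View pics/w7.png

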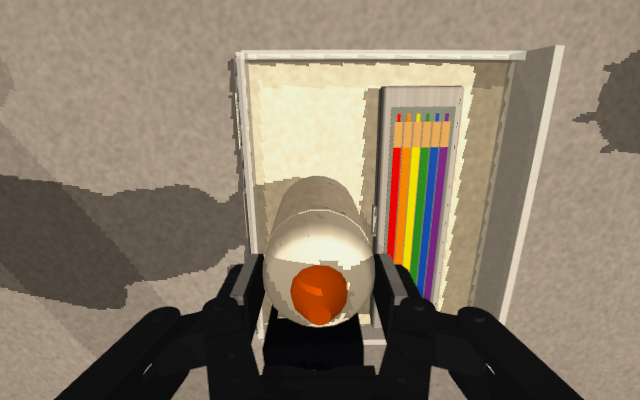

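Call:
{"api": "play_rows", "payload": {"plan": [[-1,0,0,0.004,0],[-1,0,0,0.01,0],[-1,0,0,0.02,0],[-1,0,0,0.035,0],[-1,0,0,0.045,0],[-1,0.003,0.008,0.045,0],[-1,0.009,0.028,0.045,0],[-1,0.018,0.058,0.045,0],[-1,0.03,0.098,0.045,0],[-1,0.042,0.138,0.045,0]]}}

```text
clock: 12.5
tcp_pos: [0.5239, -0.1706, 0.111]
orientation: [-0.067, 1.57, 0.067]
contact_force: [0.3, 0.5, -0.5]
grip_width: 0.0532
```

Call:
{"api": "play_rows", "payload": {"plan": [[-1,0.012,0.04,0,0],[-1,0.024,0.08,0,0],[-1,0.036,0.118,0,0],[-1,0.047,0.15,0,0],[-1,0.053,0.172,0,0],[-1,0.056,0.1815,0,0],[-1,0.056,0.1815,-0.012,0],[-1,0.056,0.1815,-0.03,0],[-1,0.056,0.1815,-0.042,0],[-1,0.056,0.1815,-0.045,0]]}}

```text
clock: 13.5
tcp_pos: [0.5781, 0.0072, 0.0649]
orientation: [-0.067, 1.574, 0.065]
contact_force: [-7.8, -1.4, 18.9]
grip_width: 0.0534
```

Call:
{"api": "play_rows", "payload": {"plan": [[-1,0,0,-0.0015,0],[-1,0,0,-0.0025,0],[-1,0,0,-0.0025,0]]}}

```text
clock: 13.8
tcp_pos: [0.5782, 0.0072, 0.0649]
orientation: [-0.067, 1.573, 0.064]
contact_force: [-8.2, -1.9, 17.0]
grip_width: 0.0533
```

Call:
{"api": "play_rows", "payload": {"plan": [[-1,0,0,0.0015,0],[-0.2,0,0,0.0015,0],[0.2,0,0,0.0015,0],[0.5,0,0,0.0015,0],[1,0,0,0.0015,0],[1,0,0,0.0015,0],[1,0,0,0.02,0],[1,0,0,0.05,0],[1,0,0,0.09,0],[1,0,0,0.13,0]]}}

```text
clock: 14.8
tcp_pos: [0.5793, 0.0093, 0.1946]
orientation: [-0.068, 1.571, 0.068]
contact_force: [1.3, -0.6, 0.7]
grip_width: 0.0856
```

```bash
python3 c.py w8 .58 .01; python3 - <<'E'
from h import *
P=np.load("W.npy")
for c in [(.565,.075),(.58,.009)]:
  Q=P[(np.hypot(P[:,0]-c[0],P[:,1]-c[1])<.034)&(P[:,2]>.08)&(P[:,2]<.13)]
  print(len(Q),cv2.minEnclosingCircle((Q[:,:2]*1000).astype(np.float32)),Q[:,2].max())
E
```

```text
tcp [0.5793 0.0093 0.1946] yaw z 4.94 w 0.08555664280913722 F [ 1.3  -0.58  0.73] t 14.8
3345 ((564.6591796875, 75.0672607421875), 26.206708908081055) 0.12282141415298019
3201 ((579.0852661132812, 8.18658447265625), 28.017797470092773) 0.12411953847089849
```

View pics/w8.png

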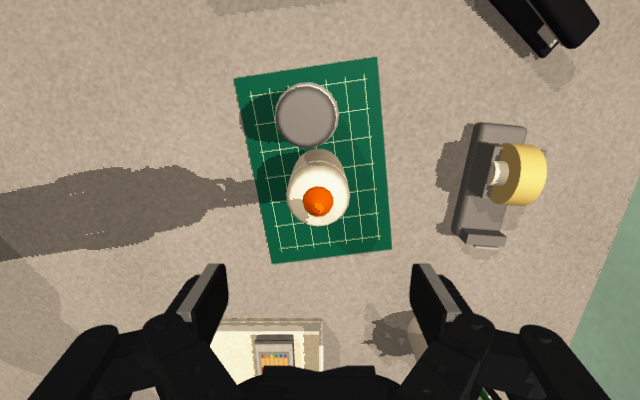

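Call:
{"api": "play_rows", "payload": {"plan": [[1,-0.008,-0.03,0,0.01],[1,-0.018,-0.075,0,0.02],[1,-0.03,-0.12,0,0.03],[1,-0.041,-0.165,0,0.045],[1,-0.052,-0.21,0,0.045],[1,-0.062,-0.255,0,0.045],[1,-0.072,-0.3,0,0.045],[1,-0.082,-0.345,0,0.045],[1,-0.091,-0.375,0,0.045],[1,-0.093,-0.386,0,0.045]]}}

```text
clock: 15.85
tcp_pos: [0.4843, -0.3813, 0.1931]
orientation: [-0.099, 1.57, 0.097]
contact_force: [-0.5, 0.3, 0.2]
grip_width: 0.0854
```

Call:
{"api": "play_rows", "payload": {"plan": [[1,0,0,-0.02,0],[1,0,0,-0.055,0],[1,0,0,-0.09,0],[1,0,0,-0.115,0],[1,0,0,-0.1275,0],[1,0,0,-0.1275,0],[1,0,0,-0.1275,0],[0.3,0,0,-0.1275,0],[-0.3,0,0,-0.1275,0],[-1,0,0,-0.1275,0]]}}

```text
clock: 16.85
tcp_pos: [0.4872, -0.3774, 0.0677]
orientation: [-0.104, 1.567, 0.101]
contact_force: [-2.1, 0.5, 5.3]
grip_width: 0.053
```

Call:
{"api": "play_rows", "payload": {"plan": [[-1,0,0,0,0],[-1,0,0,0,0],[-1,0,0,0,0],[-1,0,0,0,0],[-1,0,0,0,0]]}}

```text
clock: 17.35
tcp_pos: [0.4873, -0.3774, 0.0677]
orientation: [-0.104, 1.567, 0.102]
contact_force: [-1.3, 0.4, 5.6]
grip_width: 0.0526
```

```bash
python3 c.py w9
```

```text
tcp [ 0.4873 -0.3774  0.0677] yaw z 7.49 w 0.052587941379456236 F [-1.31  0.38  5.59] t 17.35
```

View pics/w9.png

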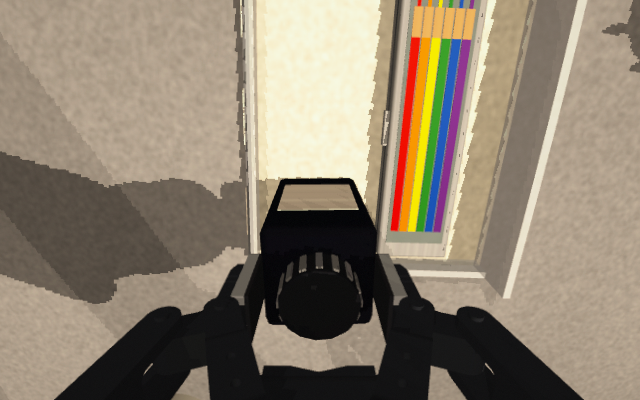

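Call:
{"api": "play_rows", "payload": {"plan": [[-1,0,0,0.004,0],[-1,0,0,0.01,0],[-1,0,0,0.02,0],[-1,0,0,0.035,0],[-1,0,0,0.045,0],[-1,0.003,0.008,0.045,0],[-1,0.009,0.028,0.045,0],[-1,0.019,0.058,0.045,0],[-1,0.033,0.098,0.045,0],[-1,0.047,0.138,0.045,0]]}}

```text
clock: 18.4
tcp_pos: [0.5339, -0.237, 0.111]
orientation: [-0.102, 1.568, 0.102]
contact_force: [0.9, 1.0, -2.5]
grip_width: 0.0525
```

Call:
{"api": "play_rows", "payload": {"plan": [[-1,0.014,0.04,0,0],[-1,0.027,0.08,0,0],[-1,0.04,0.118,0,0],[-1,0.051,0.15,0,0],[-1,0.058,0.17,0,0],[-1,0.061,0.179,0,0],[-1,0.061,0.179,-0.012,0],[-1,0.061,0.179,-0.03,0],[-1,0.061,0.179,-0.042,0],[-1,0.061,0.179,-0.045,0]]}}

```text
clock: 19.4
tcp_pos: [0.5927, -0.0618, 0.0648]
orientation: [-0.102, 1.573, 0.1]
contact_force: [-7.5, -0.8, 16.0]
grip_width: 0.0525
```

Call:
{"api": "play_rows", "payload": {"plan": [[-1,0,0,-0.001,0],[-1,0,0,-0.0015,0],[-1,0,0,-0.0015,0]]}}

```text
clock: 19.7
tcp_pos: [0.5938, -0.0615, 0.0648]
orientation: [-0.102, 1.57, 0.1]
contact_force: [-2.1, -1.1, 2.4]
grip_width: 0.053
```

Call:
{"api": "play_rows", "payload": {"plan": [[-1,0,0,0,0],[-0.2,0,0,0,0],[0.2,0,0,0,0],[0.5,0,0,0,0],[1,0,0,0,0],[1,0,0,0,0],[1,0,0,0.02,0],[1,0,0,0.05,0],[1,0,0,0.09,0],[1,0,0,0.13,0]]}}

```text
clock: 20.7
tcp_pos: [0.5945, -0.0594, 0.1957]
orientation: [-0.103, 1.569, 0.104]
contact_force: [0.4, 0.1, -0.1]
grip_width: 0.0856
```

```bash
python3 c.py w10 .58 .01; cat > e.py <<'E'
from h import *
P=np.load("W.npy")
for c in [(.565,.075),(.58,.009)]:
  Q=P[(np.hypot(P[:,0]-c[0],P[:,1]-c[1])<.034)&(P[:,2]>.08)&(P[:,2]<.13)]
  print(len(Q),cv2.minEnclosingCircle((Q[:,:2]*1000).astype(np.float32)),Q[:,2].max())
Q=P[(abs(P[:,0]-.594)<.045)&(P[:,1]+.06<.035)&(abs(P[:,1]+.06)<.06)&(P[:,2]>.08)&(P[:,2]<.1)][:,:2]
print("ink",len(Q),cv2.minAreaRect((Q*1000).astype(np.float32)))
E
python3 e.py
python3 - <<'E'
from h import *
p=r.grab_frame("side"); cv2.imwrite("pics/s10.png",cv2.resize(p["pixels"][120:280,220:420],None,fx=4,fy=4)[:600])
p=r.grab_frame("top"); cv2.imwrite("pics/t10.png",p["pixels"])
E
```

```text
tcp [ 0.5945 -0.0594  0.1957] yaw z 7.53 w 0.08564486872271207 F [ 0.35  0.09 -0.06] t 20.7
3443 ((565.0406494140625, 73.48468780517578), 25.978330612182617) 0.12331885067837145
3892 ((579.1515502929688, 8.182311058044434), 27.986196517944336) 0.12436634193401469
ink 2230 ((594.4219970703125, -60.404685974121094), (53.99272155761719, 53.536170959472656), 7.6019606590271)
```

View pics/w10.png

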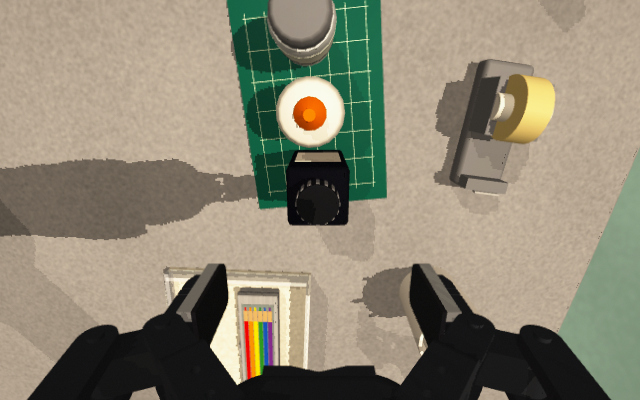

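View pics/s10.png

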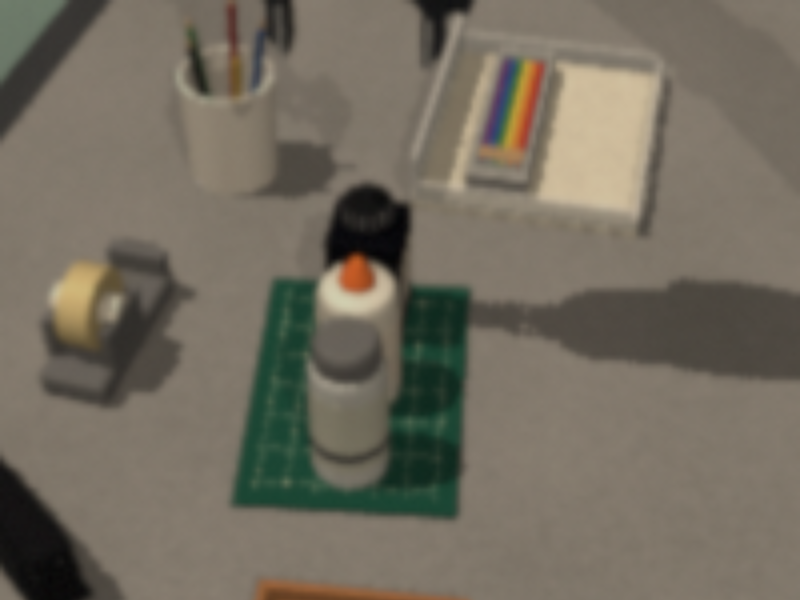

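Call:
{"api": "play_rows", "payload": {"plan": [[1,-0.005,-0.025,0,-0.015],[1,-0.012,-0.065,0.01,-0.03],[1,-0.02,-0.105,0.02,-0.048],[1,-0.028,-0.145,0.03,-0.048],[1,-0.036,-0.185,0.03,-0.048],[0.55,-0.042,-0.22,0.03,-0.048],[0.55,-0.046,-0.24,0.03,-0.048],[0.55,-0.046,-0.247,0.03,-0.048],[0.55,-0.046,-0.247,0.03,-0.048],[0.55,-0.046,-0.247,0.03,-0.048]]}}

```text
clock: 21.85
tcp_pos: [0.5493, -0.3047, 0.224]
orientation: [-0.066, 1.57, 0.068]
contact_force: [-0.6, 0.1, -0.8]
grip_width: 0.066
```

```bash
python3 c.py w11; python3 - <<'E'
from h import *
P=np.load("W.npy")
Q=P[(abs(P[:,0]-.548)<.04)&(abs(P[:,1]+.31)<.096)&(P[:,2]>.0225)&(P[:,2]<.032)][:,:2]
rc=cv2.minAreaRect((Q*1000).astype(np.float32)); print("tin",rc,len(Q), Q.mean(0))
m=((abs(Q-Q.mean(0))@np.array([[0.9966],[0.083]]))<.05).ravel()
E
```

```text
tcp [ 0.5493 -0.3047  0.224 ] yaw z 4.88 w 0.06599133498799283 F [-0.64  0.14 -0.79] t 21.85
tin ((549.6539916992188, -313.1193542480469), (52.468162536621094, 192.45635986328125), 6.76716423034668) 6600 [ 0.54831551 -0.30024042]
```

View pics/w11.png

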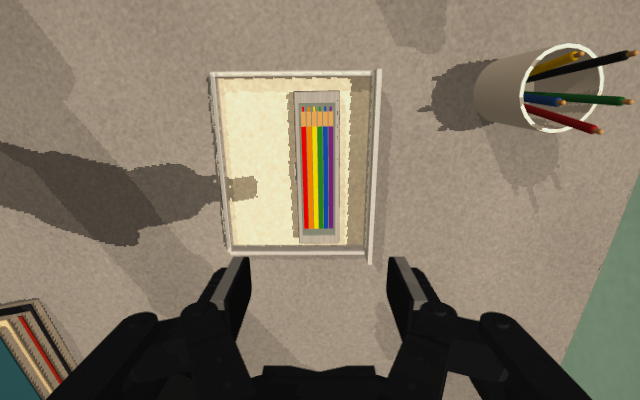

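View pics/w11_h.png

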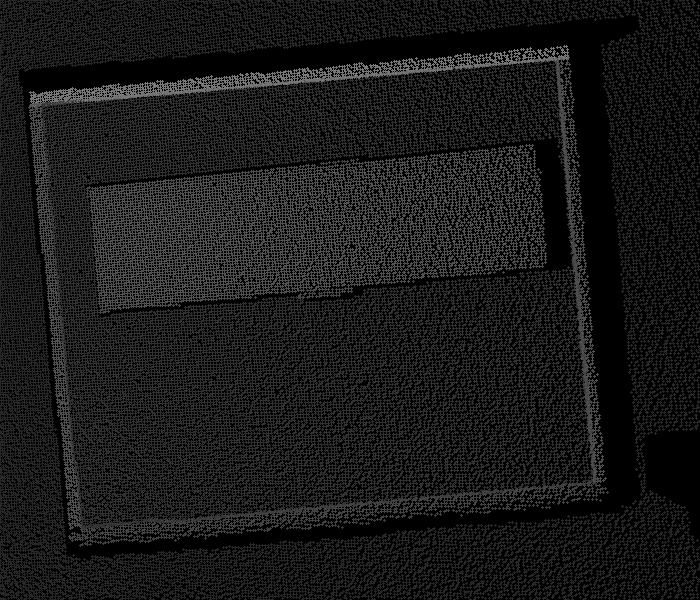

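Call:
{"api": "play_rows", "payload": {"plan": [[0.55,0,0,-0.03,0.008],[0.55,0,0,-0.075,0.008],[0.55,0,0,-0.12,0.008],[0.55,0,0,-0.16,0.008],[0.55,0,0,-0.185,0.008],[0.55,0,0,-0.197,0.008],[0.55,0,0,-0.204,0.008],[0.55,0,0,-0.209,0.008],[0.55,0,0,-0.209,0.008]]}}

```text
clock: 22.8
tcp_pos: [0.5494, -0.3068, 0.0163]
orientation: [-0.072, 1.568, 0.071]
contact_force: [-0.1, -0.1, 0.2]
grip_width: 0.0666
```

Call:
{"api": "play_rows", "payload": {"plan": [[0.2,0,0,0,0],[-0.2,0,0,0,0],[-1,0,0,0,0],[-1,0,0,0,0],[-1,0,0,0,0],[-1,0,0,0,0]], "force": 60}}

```text
clock: 23.4
tcp_pos: [0.5488, -0.3069, 0.0157]
orientation: [-0.071, 1.569, 0.071]
contact_force: [-0.2, -0.4, -1.2]
grip_width: -0.0003
```

Call:
{"api": "play_rows", "payload": {"plan": [[-1,0,0,0.003,0],[-1,0,0,0.008,0],[-1,0,0,0.018,0],[-1,0,0,0.035,0],[-1,0,0,0.06,0],[-1,0,0,0.09,0],[-1,0,0,0.11,0],[-1,0,0,0.115,0],[-1,0,0,0.115,0]]}}

```text
clock: 24.3
tcp_pos: [0.5492, -0.3071, 0.1317]
orientation: [-0.072, 1.568, 0.071]
contact_force: [-0.6, -0.8, -0.6]
grip_width: -0.0004
```

```bash
python3 c.py w12; python3 - <<'E'
from h import *
p=r.grab_frame("side"); cv2.imwrite("pics/s12.png",cv2.resize(p["pixels"][60:220,260:460],None,fx=4,fy=4)[:600])
p=r.grab_frame("top"); cv2.imwrite("pics/t12.png",p["pixels"])
for m in r.outline_of(p,"order_tray")[:1]:
    vs,us=np.nonzero(m["mask"]); P=cloud(p,us,vs)
    P=P[(P[:,2]>.012)]
    print(m["conf"],cv2.minAreaRect((P[:,:2]*1000).astype(np.float32)))
    c=max(cv2.findContours(m["mask"].astype(np.uint8),0,1)[0],key=cv2.contourArea).reshape(-1,2)
    P=np.array([onplane(p,u,v,.02)[:2] for u,v in c])*1000
    print(cv2.minAreaRect(P.astype(np.float32)))
E
```

```text
tcp [ 0.5492 -0.3071  0.1317] yaw z 5.21 w -0.00037949793667798595 F [-0.6  -0.81 -0.62] t 24.3
0.6 ((499.4483947753906, 291.53875732421875), (132.54571533203125, 218.18966674804688), 10.019108772277832)
((499.37347412109375, 289.58270263671875), (135.26846313476562, 220.58981323242188), 10.161972045898438)
```

View pics/w12.png

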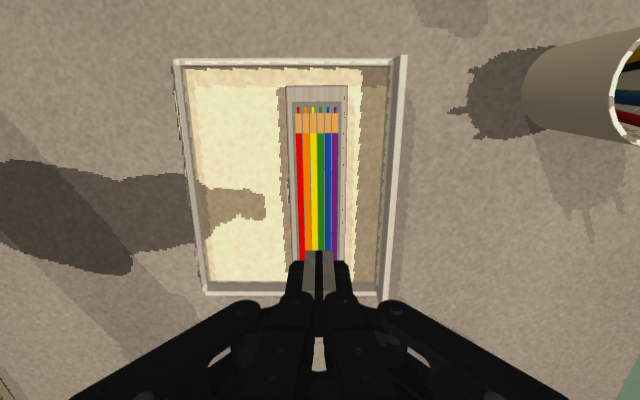

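View pics/s12.png

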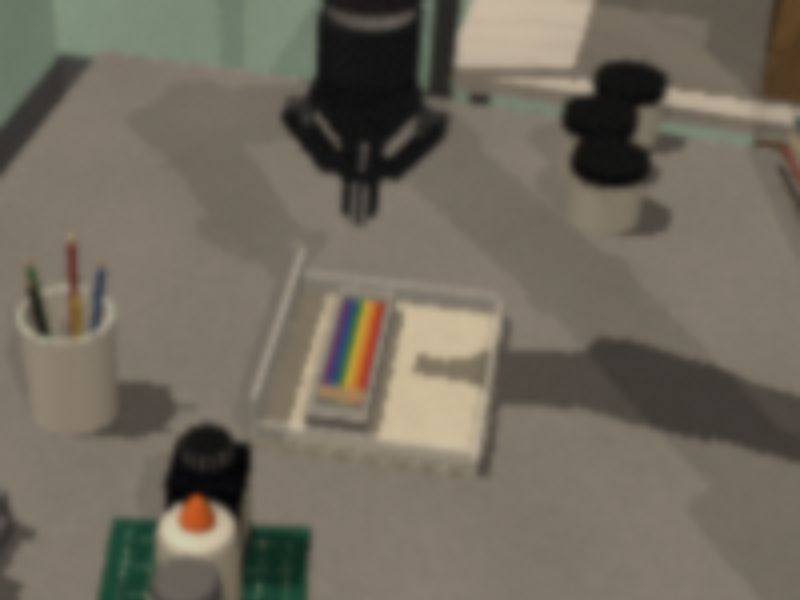

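```bash
python3 - <<'E'
from h import *
o=r.get_obs(); p=r.grab_frame("wrist")
vs,us=np.mgrid[0:400,0:640]; P=cloud(p,us.ravel(),vs.ravel(),o)
M=Ro.from_rotvec(o["orientation"]).as_matrix(); T=(P-o["tcp_pos"])@M
f=T[(abs(T[:,2])<.02)&(abs(T[:,1])<.02)&(T[:,0]>-.1)&(T[:,0]<.06)]
print(len(f),np.percentile(f,[0,1,5,50,95,99,100],axis=0).round(4))
Q=P[(abs(P[:,0]-.548)<.04)&(abs(P[:,1]+.31)<.096)&(P[:,2]>.0225)&(P[:,2]<.032)]
print(Q.mean(0),np.percentile(Q,[1,50,99],axis=0))
z=np.median(P[(abs(P[:,0]-.548)<.01)&(abs(P[:,1]+.27)<.02)][:,2]);print("tin top",z)
E
```

```text
10690 [[-0.1    -0.0121 -0.02  ]
 [-0.0998 -0.0076 -0.0194]
 [-0.0988 -0.0014 -0.015 ]
 [-0.0746  0.0126  0.0001]
 [-0.0356  0.018   0.0152]
 [-0.0282  0.0184  0.0183]
 [-0.0244  0.0191  0.02  ]]
[ 0.54681558 -0.28521249  0.02610681] [[ 0.51871013 -0.366177    0.02393265]
 [ 0.54662149 -0.28207262  0.02613742]
 [ 0.57590793 -0.21874633  0.02785451]]
tin top 0.2229469524839759
```

View pics/w12_h.png

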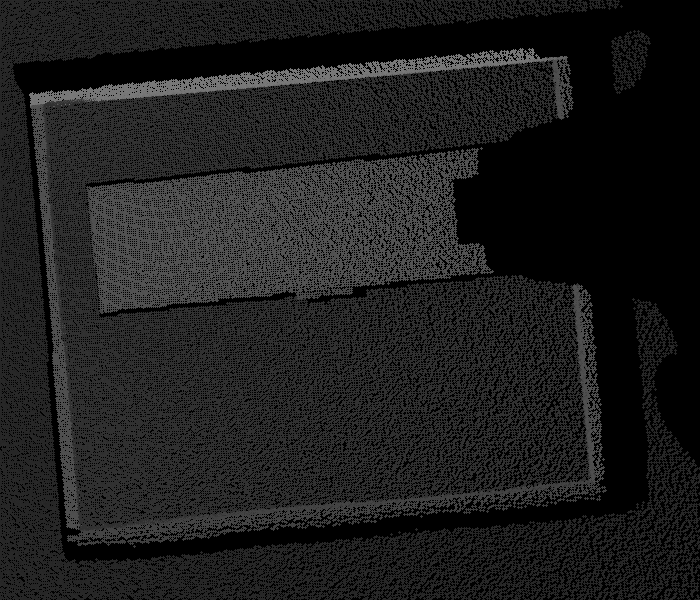

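```bash
python3 - <<'E'
from h import *
o=r.get_obs(); print(o["tcp_pos"],r.finger_overhang)
M=Ro.from_rotvec(o["orientation"]).as_matrix()
for cam in ["side","top","wrist"]:
    p=r.grab_frame(cam)
    vs,us=np.mgrid[0:400,0:640]; us=us.ravel();vs=vs.ravel()
    k=p["z_map"][vs,us]>0;us,vs=us[k],vs[k]
    P=cloud(p,us,vs,o)
    m=(np.hypot(P[:,0]-.549,P[:,1]+.307)<.03)&(P[:,2]>.06)&(P[:,2]<.3)
    Q=P[m]; print(cam,len(Q))
    if len(Q):
        i=np.argsort(Q[:,2])[:12]; print(np.c_[Q[i],us[m][i],vs[m][i]].round(3))
p=r.grab_frame("wrist");cv2.imwrite("pics/zw.png",cv2.applyColorMap((np.clip(p["z_map"],0.05,.4)*600).astype(np.uint8),2))
E
```

```text
[ 0.54793722 -0.30640794  0.12922952] 0.008
side 498
[[ 5.53e-01 -2.97e-01  1.52e-01  3.47e+02  1.16e+02]
 [ 5.41e-01 -2.98e-01  1.54e-01  3.51e+02  1.16e+02]
 [ 5.47e-01 -2.95e-01  1.54e-01  3.49e+02  1.16e+02]
 [ 5.43e-01 -2.94e-01  1.55e-01  3.50e+02  1.16e+02]
 [ 5.49e-01 -2.92e-01  1.56e-01  3.48e+02  1.16e+02]
 [ 5.50e-01 -2.97e-01  1.56e-01  3.48e+02  1.15e+02]
 [ 5.36e-01 -3.01e-01  1.56e-01  3.53e+02  1.15e+02]
 [ 5.44e-01 -2.98e-01  1.57e-01  3.50e+02  1.15e+02]
 [ 5.53e-01 -2.95e-01  1.57e-01  3.47e+02  1.15e+02]
 [ 5.45e-01 -3.02e-01  1.58e-01  3.50e+02  1.14e+02]
 [ 5.47e-01 -2.95e-01  1.58e-01  3.49e+02  1.15e+02]
 [ 5.39e-01 -3.01e-01  1.59e-01  3.52e+02  1.14e+02]]
top 220
[[ 5.53e-01 -2.96e-01  1.53e-01  4.49e+02  2.02e+02]
 [ 5.45e-01 -2.97e-01  1.55e-01  4.50e+02  2.06e+02]
 [ 5.57e-01 -2.99e-01  1.55e-01  4.51e+02  2.00e+02]
 [ 5.59e-01 -2.99e-01  1.57e-01  4.51e+02  1.99e+02]
 [ 5.42e-01 -2.96e-01  1.58e-01  4.50e+02  2.07e+02]
 [ 5.48e-01 -2.96e-01  1.58e-01  4.50e+02  2.04e+02]
 [ 5.50e-01 -2.96e-01  1.59e-01  4.50e+02  2.03e+02]
 [ 5.36e-01 -3.01e-01  1.59e-01
[... 183 characters left out ...]
 5.52e-01 -2.95e-01  1.60e-01  4.50e+02  2.02e+02]]
wrist 19265
[[ 5.52e-01 -2.95e-01  1.53e-01  3.28e+02  2.51e+02]
 [ 5.46e-01 -2.95e-01  1.54e-01  3.15e+02  2.51e+02]
 [ 5.47e-01 -2.95e-01  1.54e-01  3.17e+02  2.51e+02]
 [ 5.50e-01 -2.95e-01  1.54e-01  3.24e+02  2.51e+02]
 [ 5.51e-01 -2.95e-01  1.54e-01  3.26e+02  2.51e+02]
 [ 5.42e-01 -2.96e-01  1.54e-01  3.06e+02  2.51e+02]
 [ 5.51e-01 -2.95e-01  1.54e-01  3.25e+02  2.51e+02]
 [ 5.48e-01 -2.95e-01  1.55e-01  3.19e+02  2.51e+02]
 [ 5.43e-01 -2.95e-01  1.55e-01  3.09e+02  2.51e+02]
 [ 5.45e-01 -2.95e-01  1.55e-01  3.13e+02  2.51e+02]
 [ 5.52e-01 -2.95e-01  1.55e-01  3.27e+02  2.51e+02]
 [ 5.54e-01 -2.94e-01  1.55e-01  3.32e+02  2.51e+02]]
```

View pics/zw.png

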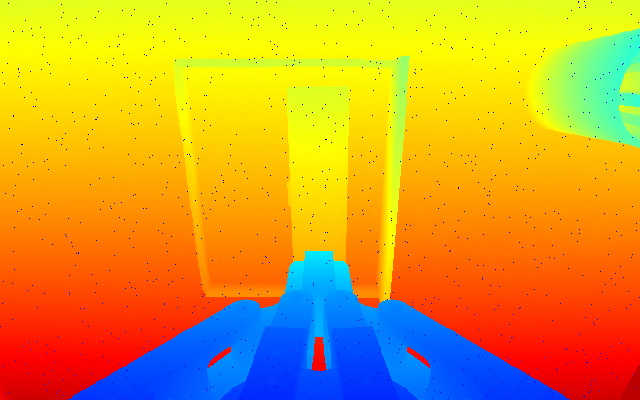

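Call:
{"api": "play_rows", "payload": {"plan": [[0.18,0,0,0,0],[0.18,0,0,0,0],[0.18,0,0,0,0],[0.18,0,0,0,0],[0.18,0,0,0,0]]}}

```text
clock: 25.25
tcp_pos: [0.5488, -0.3068, 0.1307]
orientation: [-0.071, 1.569, 0.071]
contact_force: [0.4, -0.0, 0.1]
grip_width: 0.0503
```

```bash
cat > tip.py <<'E'
from h import *
o=r.get_obs(); print(o["tcp_pos"].round(4),"w",o["grip_width"].round(4))
M=Ro.from_rotvec(o["orientation"]).as_matrix()
for cam in ["side","wrist"]:
    p=r.grab_frame(cam)
    vs,us=np.mgrid[0:400,0:640]; us=us.ravel();vs=vs.ravel()
    P=cloud(p,us,vs,o); T=(P-o["tcp_pos"])@M
    m=(abs(T[:,1])<.025)&(abs(T[:,2])<.06)&(T[:,0]>-.2)&(T[:,0]<.04)
    Q=T[m]; print(cam,len(Q), "tips", np.sort(Q[:,0])[-15:].round(4), "x of tip", Q[np.argsort(Q[:,0])[-5:],2].round(3))
E
python3 tip.py
```

```text
Traceback (most recent call last):
  File "tip.py", line 2, in <module>
    o=r.get_obs(); print(o["tcp_pos"].round(4),"w",o["grip_width"].round(4))
                                                   ^^^^^^^^^^^^^^^^^^^^^
AttributeError: 'float' object has no attribute 'round'
```

Call:
{"api": "play_rows", "payload": {"plan": [[0.55,0,0,0,0],[0.55,0,0,0,0],[0.55,0,0,0,0],[0.55,0,0,0,0]]}}

```text
clock: 25.65
tcp_pos: [0.5487, -0.3068, 0.1306]
orientation: [-0.071, 1.57, 0.071]
contact_force: [-0.3, 0.3, 0.2]
grip_width: 0.066
```

```bash
python3 tip.py
```

```text
Traceback (most recent call last):
  File "tip.py", line 2, in <module>
    o=r.get_obs(); print(o["tcp_pos"].round(4),"w",o["grip_width"].round(4))
                                                   ^^^^^^^^^^^^^^^^^^^^^
AttributeError: 'float' object has no attribute 'round'
```

```bash
sed -i 's/o\["grip_width"\].round(4)/round(o["grip_width"],4)/' tip.py; python3 tip.py
```

```text
[ 0.5487 -0.3068  0.1306] w 0.066
side 893 tips [-0.0366 -0.0362 -0.0359 -0.0352 -0.0351 -0.0343 -0.0336 -0.0334 -0.0332
 -0.0327 -0.0305 -0.0298 -0.0286 -0.0279 -0.0279] x of tip [ 0.037 -0.04   0.034 -0.034  0.033]
wrist 30431 tips [-0.0279 -0.0279 -0.0278 -0.0278 -0.0278 -0.0277 -0.0277 -0.0276 -0.0276
 -0.0274 -0.0273 -0.0273 -0.0272 -0.0272 -0.0272] x of tip [-0.033  0.034  0.034 -0.033 -0.033]
```

Call:
{"api": "play_rows", "payload": {"plan": [[0.18,0,0,0,0],[0.18,0,0,0,0],[0.18,0,0,0,0],[0.18,0,0,0,0]]}}

```text
clock: 26.15
tcp_pos: [0.5488, -0.3068, 0.1306]
orientation: [-0.071, 1.57, 0.071]
contact_force: [0.5, 0.1, 0.2]
grip_width: 0.0507
```

```bash
python3 tip.py
```

```text
[ 0.5488 -0.3068  0.1306] w 0.0507
side 935 tips [-0.0336 -0.0335 -0.0328 -0.0326 -0.0309 -0.0308 -0.0307 -0.0305 -0.0302
 -0.0298 -0.0285 -0.0278 -0.0269 -0.0256 -0.0242] x of tip [-0.031  0.027  0.025  0.031 -0.031]
wrist 33217 tips [-0.0245 -0.0245 -0.0243 -0.0243 -0.0243 -0.0241 -0.0241 -0.024  -0.0239
 -0.0238 -0.0236 -0.0236 -0.0236 -0.0231 -0.023 ] x of tip [ 0.026  0.026 -0.025  0.026 -0.025]
```

Call:
{"api": "play_rows", "payload": {"plan": [[0.5,0,0,-0.01,0],[0.5,0,0,-0.03,0],[0.5,0,0,-0.05,0],[0.5,0,0,-0.06,0]]}}

```text
clock: 26.65
tcp_pos: [0.5474, -0.3062, 0.0682]
orientation: [-0.07, 1.572, 0.073]
contact_force: [-0.1, -0.3, -0.7]
grip_width: 0.0641
```

```bash
python3 - <<'E'
from h import *
o=r.get_obs(); print(o["tcp_pos"].round(4),o["grip_width"])
M=Ro.from_rotvec(o["orientation"]).as_matrix()
p=r.grab_frame("wrist")
vs,us=np.mgrid[0:400,0:640]; us=us.ravel();vs=vs.ravel()
P=cloud(p,us,vs,o); T=(P-o["tcp_pos"])@M
m=(T[:,1]<.04)&(abs(T[:,2])<.12)&(T[:,0]>-.2)&(T[:,0]<0)&(P[:,2]>.06)
T=T[m]
for lo in np.arange(.03,.1,.005):
    for s in (1,-1):
        q=T[(s*T[:,2]>lo)&(s*T[:,2]<lo+.005)]
        if len(q): print(round(lo,3),s,np.percentile(q[:,0],99.5).round(4),end=' | ')
    print()
E
```

```text
[ 0.5474 -0.3062  0.0682] 0.06407081328905774
0.03 1 -0.0277 | 0.03 -1 -0.0277 | 
0.035 1 -0.0316 | 0.035 -1 -0.0312 | 
0.04 1 -0.0336 | 0.04 -1 -0.0334 | 
0.045 1 -0.037 | 0.045 -1 -0.0677 | 
0.05 1 -0.0698 | 0.05 -1 -0.0704 | 
0.055 1 -0.0725 | 0.055 -1 -0.0726 | 
0.06 1 -0.0737 | 0.06 -1 -0.0741 | 
0.065 1 -0.0817 | 0.065 -1 -0.0949 |
```

Call:
{"api": "play_rows", "payload": {"plan": [[0.5,0,0,-0.015,0],[0.5,0,0,-0.035,0],[0.5,0,0,-0.055,0],[0.5,0,0,-0.068,0],[0.5,0,0,-0.075,0],[0.5,0,0,-0.078,0],[0.5,0,0,-0.078,0]]}}

```text
clock: 27.4
tcp_pos: [0.549, -0.3069, -0.0073]
orientation: [-0.072, 1.569, 0.071]
contact_force: [-0.4, -0.1, -0.0]
grip_width: 0.0639
```

Call:
{"api": "play_rows", "payload": {"plan": [[0.5,0,0,-0.003,0],[0.5,0,0,-0.006,0],[0.5,0,0,-0.006,0],[0.5,0,0,-0.006,0]]}}

```text
clock: 27.8
tcp_pos: [0.5488, -0.3069, -0.0132]
orientation: [-0.071, 1.569, 0.071]
contact_force: [-0.1, 0.5, 0.2]
grip_width: 0.0642
```

Tips now at about 0.014 (0.010 when closed on the tin). Close and lift a little.

Call:
{"api": "play_rows", "payload": {"plan": [[0.3,0,0,0,0],[0.15,0,0,0,0],[-0.1,0,0,0,0],[-1,0,0,0,0],[-1,0,0,0,0],[-1,0,0,0,0],[-1,0,0,0,0]], "force": 60}}

```text
clock: 28.5
tcp_pos: [0.549, -0.3069, -0.0128]
orientation: [-0.072, 1.569, 0.071]
contact_force: [-1.1, 0.7, 5.7]
grip_width: 0.0488
```

Call:
{"api": "play_rows", "payload": {"plan": [[-1,0,0,0.003,0],[-1,0,0,0.009,0],[-1,0,0,0.02,0],[-1,0,0,0.04,0],[-1,0,0,0.07,0],[-1,0,0,0.1,0],[-1,0,0,0.13,0],[-1,0,0,0.155,0],[-1,0,0,0.17,0],[-1,0,0,0.175,0]]}}

```text
clock: 29.5
tcp_pos: [0.5495, -0.3072, 0.1638]
orientation: [-0.073, 1.567, 0.07]
contact_force: [0.1, -0.7, -1.7]
grip_width: 0.0487
```

```bash
python3 c.py w13; python3 - <<'E'
from h import *
p=r.grab_frame("side"); cv2.imwrite("pics/s13.png",cv2.resize(p["pixels"][30:190,260:460],None,fx=4,fy=4)[:600])
E
```

```text
tcp [ 0.5495 -0.3072  0.1638] yaw z 5.21 w 0.04868968987778227 F [ 0.1  -0.65 -1.71] t 29.5
```

View pics/w13.png

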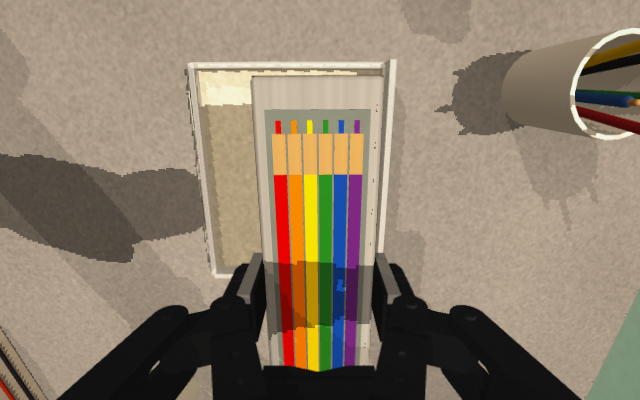

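View pics/s13.png

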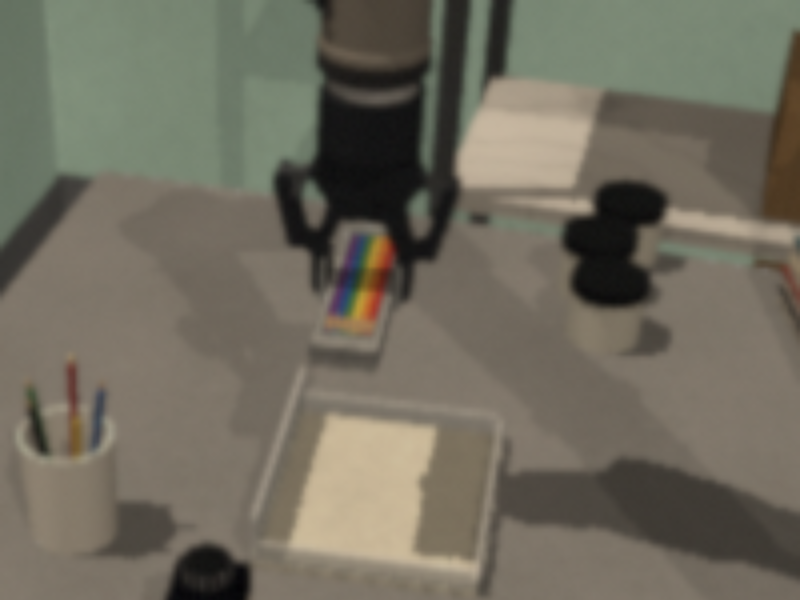

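Call:
{"api": "play_rows", "payload": {"plan": [[-1,-0.001,0.01,0,0],[-1,-0.003,0.035,0,0],[-1,-0.006,0.07,0,0],[-1,-0.009,0.11,0,0],[-1,-0.013,0.15,0,0.01],[-1,-0.017,0.19,0,0.02],[-1,-0.02,0.23,0,0.03],[-1,-0.023,0.27,0,0.04],[-1,-0.026,0.31,0,0.05],[-1,-0.029,0.35,0,0.06]]}}

```text
clock: 30.6
tcp_pos: [0.5179, 0.0453, 0.1603]
orientation: [-0.119, 1.57, 0.12]
contact_force: [0.5, 0.2, -2.7]
grip_width: 0.0487
```

Call:
{"api": "play_rows", "payload": {"plan": [[-1,-0.003,0.04,0,0.01],[-1,-0.006,0.08,0,0.02],[-1,-0.01,0.12,0,0.025],[-1,-0.014,0.16,0,0.025],[-1,-0.017,0.195,0,0.025],[-1,-0.019,0.22,0,0.025],[-1,-0.02,0.237,-0.01,0.025],[-1,-0.0205,0.2455,-0.03,0.025],[-1,-0.0205,0.2475,-0.06,0.025],[-1,-0.0205,0.2475,-0.08,0.025]]}}

```text
clock: 31.6
tcp_pos: [0.4966, 0.2909, 0.0785]
orientation: [-0.141, 1.57, 0.139]
contact_force: [-0.3, -0.0, -1.9]
grip_width: 0.0486
```

Call:
{"api": "play_rows", "payload": {"plan": [[-1,0,0,0,0],[-1,0,0,0,0],[-1,0,0,0,0]]}}

```text
clock: 31.9
tcp_pos: [0.4996, 0.2912, 0.0825]
orientation: [-0.138, 1.565, 0.139]
contact_force: [-0.0, 0.9, -2.2]
grip_width: 0.0488
```

```bash
python3 c.py w14 .5 .29
```

```text
tcp [0.4996 0.2912 0.0825] yaw z 10.08 w 0.04878805291970215 F [-0.05  0.89 -2.15] t 31.9
```

View pics/w14.png

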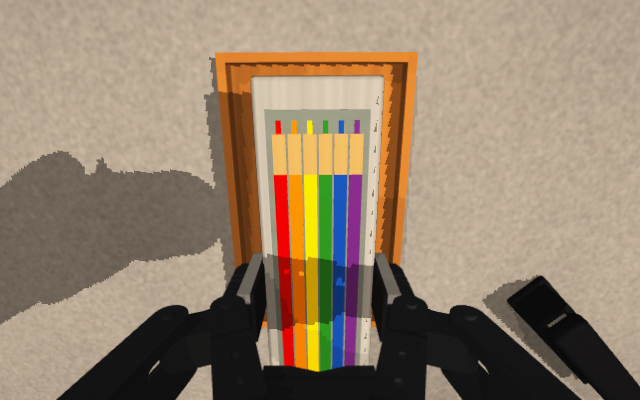

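View pics/w14_h.png

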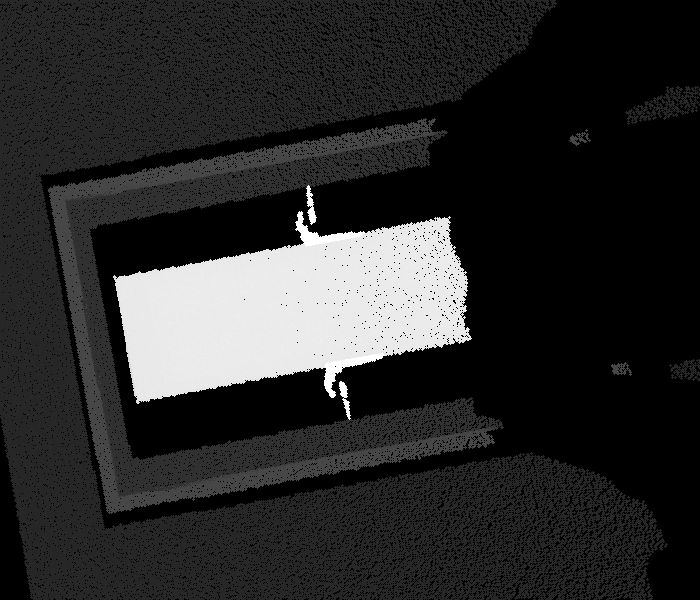

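Call:
{"api": "play_rows", "payload": {"plan": [[-1,0,0,-0.02,0],[-1,0,0,-0.045,0],[-1,0,0,-0.065,0],[-1,0,0,-0.08,0],[-1,0,0,-0.088,0],[-1,0,0,-0.092,0],[-1,0,0,-0.0945,0],[-1,0,0,-0.0945,0],[-1,0,0,-0.0945,0]]}}

```text
clock: 32.85
tcp_pos: [0.4997, 0.291, -0.0123]
orientation: [-0.138, 1.565, 0.138]
contact_force: [0.6, -0.7, -2.5]
grip_width: 0.0485
```

Call:
{"api": "play_rows", "payload": {"plan": [[-1,0,0,-0.001,0],[-1,0,0,-0.001,0],[-1,0,0,-0.001,0]]}}

```text
clock: 33.15
tcp_pos: [0.4998, 0.291, -0.0128]
orientation: [-0.138, 1.565, 0.138]
contact_force: [-1.0, -1.0, 6.0]
grip_width: 0.0484
```

Contact. Release and retreat.

Call:
{"api": "play_rows", "payload": {"plan": [[0,0,0,0,0],[0.3,0,0,0,0],[0.5,0,0,0,0],[0.5,0,0,0,0],[0.5,0,0,0.02,0],[0.5,0,0,0.06,0],[0.5,0,0,0.1,0],[1,0,0,0.14,0],[1,0,0,0.18,0],[1,0,0,0.22,0]], "force": 40}}

```text
clock: 34.15
tcp_pos: [0.499, 0.2905, 0.2078]
orientation: [-0.138, 1.566, 0.138]
contact_force: [-0.2, 0.5, -0.1]
grip_width: 0.0856
```

```bash
python3 c.py w15 .5 .29
```

```text
tcp [0.499  0.2905 0.2078] yaw z 10.09 w 0.08557709561686229 F [-0.2   0.47 -0.08] t 34.15
```

View pics/w15.png

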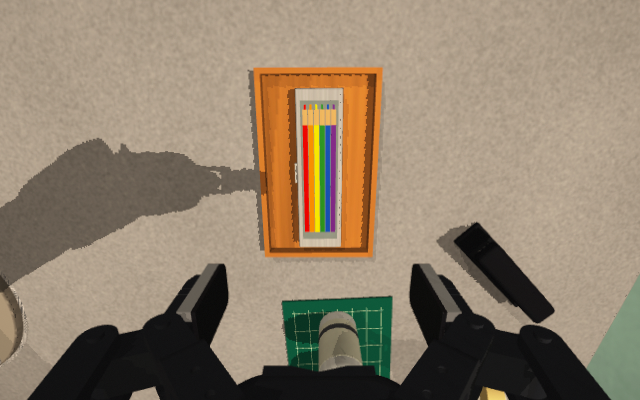

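View pics/w15_h.png

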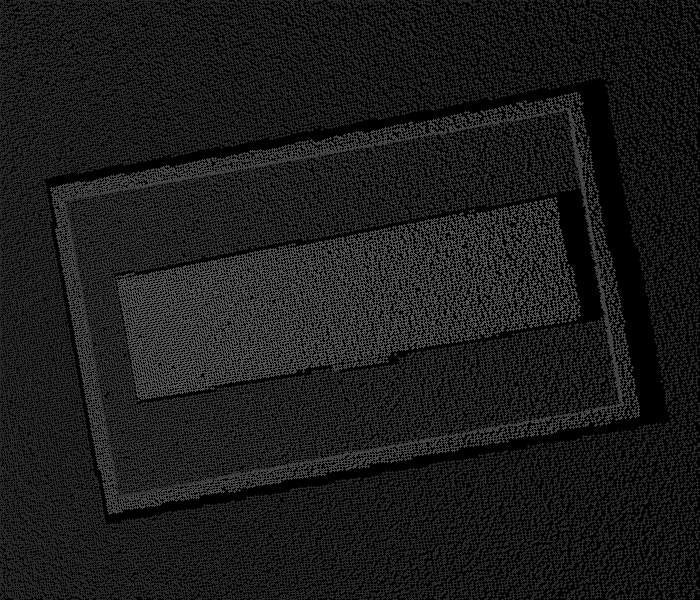

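Call:
{"api": "play_rows", "payload": {"plan": [[1,0.008,-0.03,0,-0.01],[1,0.02,-0.075,0,-0.02],[1,0.032,-0.12,0,-0.03],[1,0.044,-0.165,0,-0.044],[1,0.056,-0.21,0,-0.044],[1,0.068,-0.255,0,-0.044],[1,0.08,-0.295,0,-0.044],[1,0.089,-0.33,0,-0.044],[1,0.095,-0.351,0,-0.044],[1,0.095,-0.351,-0.01,-0.044]]}}

```text
clock: 35.2
tcp_pos: [0.5955, -0.0651, 0.1966]
orientation: [-0.1, 1.566, 0.097]
contact_force: [0.5, -0.5, 0.1]
grip_width: 0.0855
```

Call:
{"api": "play_rows", "payload": {"plan": [[1,0,0,-0.03,0],[1,0,0,-0.07,0],[1,0,0,-0.11,0],[1,0,0,-0.135,0],[1,0,0,-0.148,0],[1,0,0,-0.154,0],[1,0,0,-0.154,0]]}}

```text
clock: 35.9
tcp_pos: [0.5943, -0.0596, 0.042]
orientation: [-0.104, 1.568, 0.104]
contact_force: [0.2, 0.5, -0.5]
grip_width: 0.0856
```

```bash
python3 c.py w16 .58 .01
```

```text
tcp [ 0.5943 -0.0596  0.042 ] yaw z 7.6 w 0.08556441164576081 F [ 0.18  0.52 -0.5 ] t 35.9
```

View pics/w16.png

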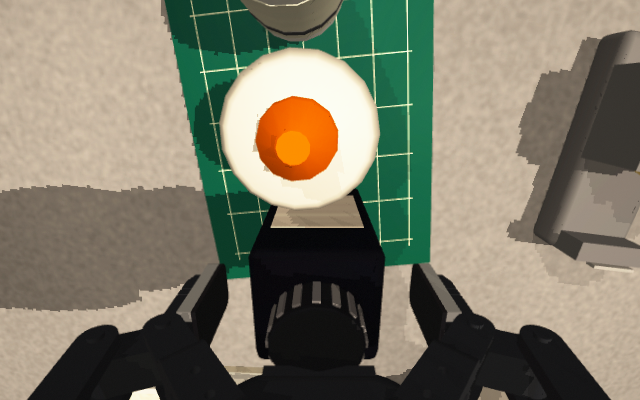

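Call:
{"api": "play_rows", "payload": {"plan": [[0.3,0,0,0,0],[-0.3,0,0,0,0],[-1,0,0,0,0],[-1,0,0,0,0],[-1,0,0,0,0],[-1,0,0,0,0],[-1,0,0,0,0]]}}

```text
clock: 36.65
tcp_pos: [0.5948, -0.0604, 0.0434]
orientation: [-0.104, 1.567, 0.103]
contact_force: [-1.8, 0.4, 6.2]
grip_width: 0.0536
```

Call:
{"api": "play_rows", "payload": {"plan": [[-1,0,0,0.004,0],[-1,0,0,0.01,0],[-1,0,0,0.02,0],[-1,0,0,0.035,0],[-1,0,0,0.05,0],[-1,-0.003,-0.008,0.05,0],[-1,-0.009,-0.028,0.05,0],[-1,-0.019,-0.058,0.05,0],[-1,-0.033,-0.098,0.05,0],[-1,-0.047,-0.138,0.05,0]]}}

```text
clock: 37.65
tcp_pos: [0.5463, -0.1999, 0.0922]
orientation: [-0.104, 1.568, 0.104]
contact_force: [0.7, 0.0, -3.2]
grip_width: 0.0533
```

Call:
{"api": "play_rows", "payload": {"plan": [[-1,-0.014,-0.04,0,0],[-1,-0.027,-0.08,0,0],[-1,-0.04,-0.118,0,0],[-1,-0.05,-0.15,0,0],[-1,-0.057,-0.17,0,0],[-1,-0.0605,-0.1785,0,0],[-1,-0.0605,-0.1785,0,0],[-1,-0.0605,-0.1785,-0.01,0],[-1,-0.0605,-0.1785,-0.02,0],[-1,-0.0605,-0.1785,-0.02,0]]}}

```text
clock: 38.65
tcp_pos: [0.4862, -0.3743, 0.0699]
orientation: [-0.103, 1.571, 0.108]
contact_force: [-0.4, -0.4, -3.8]
grip_width: 0.0539
```

```bash
python3 c.py w17; python3 - <<'E'
from h import *
p=r.grab_frame("side"); cv2.imwrite("pics/s17.png",cv2.resize(p["pixels"][60:260,240:440],None,fx=3,fy=3)[:600])
E
```

```text
tcp [ 0.4862 -0.3743  0.0699] yaw z 7.71 w 0.05386217029346225 F [-0.42 -0.42 -3.77] t 38.65
```

View pics/s17.png

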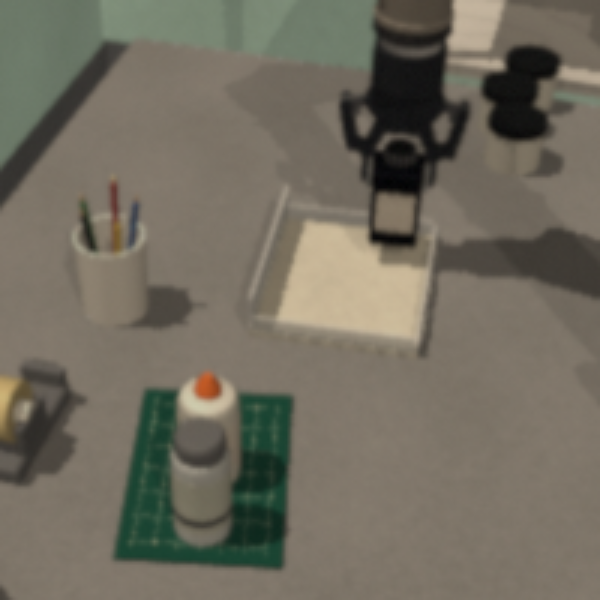

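View pics/w17.png

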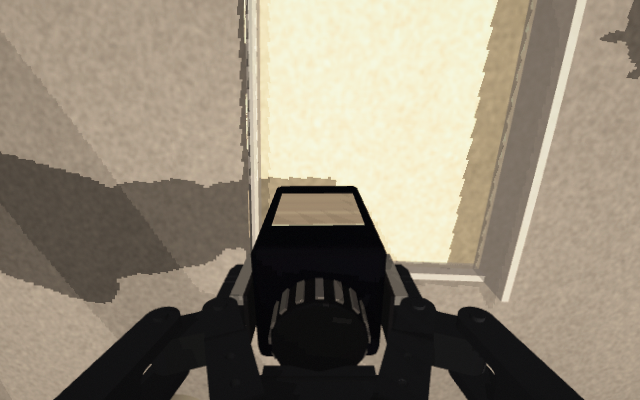

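Call:
{"api": "play_rows", "payload": {"plan": [[-1,0,0,0,0],[-1,0,0,-0.01,0],[-1,0,0,-0.02,0],[-1,0,0,-0.024,0],[-1,0,0,-0.0255,0],[-1,0,0,-0.0265,0],[-1,0,0,-0.0265,0]]}}

```text
clock: 39.45
tcp_pos: [0.4858, -0.3765, 0.0464]
orientation: [-0.103, 1.57, 0.104]
contact_force: [-5.5, 2.9, 9.4]
grip_width: 0.0536
```

Contact; release.

Call:
{"api": "play_rows", "payload": {"plan": [[-0.2,0,0,0,0],[0.3,0,0,0,0],[0.6,0,0,0,0],[1,0,0,0,0],[1,0,0,0,0],[1,0,0,0.02,0],[1,0,0,0.05,0],[1,0,0,0.09,0],[1,0,0,0.13,0],[1,0,0,0.155,0]]}}

```text
clock: 40.45
tcp_pos: [0.488, -0.3774, 0.204]
orientation: [-0.105, 1.565, 0.102]
contact_force: [0.4, -0.8, -0.1]
grip_width: 0.0857
```

```bash
python3 c.py w18; cat > f.py <<'E'
from h import *
P=np.load("W.npy")
for n,c in [("spray",(.4755,-.2435)),("glue",(.482,-.3105))]:
  Q=P[(np.hypot(P[:,0]-c[0],P[:,1]-c[1])<.034)&(P[:,2]>.085)&(P[:,2]<.13)]
  if len(Q)>50: print(n,len(Q),cv2.minEnclosingCircle((Q[:,:2]*1000).astype(np.float32)),Q[:,2].max())
Q=P[(abs(P[:,0]-.486)<.04)&(abs(P[:,1]+.38)<.035)&(P[:,2]>.085)&(P[:,2]<.1)][:,:2]
print("ink",len(Q),cv2.minAreaRect((Q*1000).astype(np.float32)))
E
python3 f.py
```

```text
tcp [ 0.488  -0.3774  0.204 ] yaw z 7.57 w 0.0857155762246907 F [ 0.43 -0.76 -0.06] t 40.45
ink 1732 ((485.6586608886719, -376.57275390625), (54.064884185791016, 53.29922866821289), 7.374971866607666)
```

View pics/w18.png

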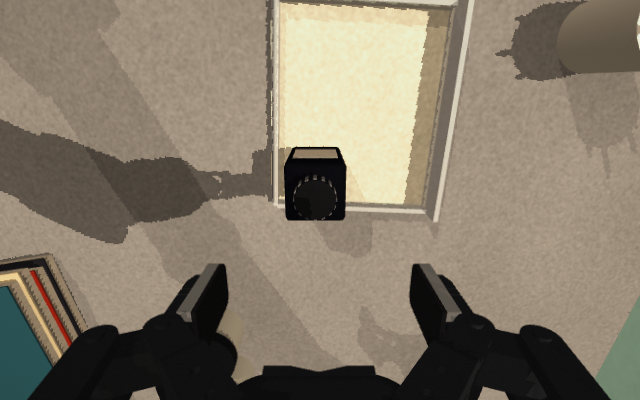

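Call:
{"api": "play_rows", "payload": {"plan": [[1,0.008,0.03,0,-0.01],[1,0.018,0.075,0,-0.02],[1,0.03,0.12,0,-0.03],[1,0.04,0.165,0,-0.04],[1,0.051,0.21,0,-0.04],[1,0.061,0.255,0,-0.04],[1,0.071,0.3,0,-0.04],[1,0.081,0.34,0,-0.04],[1,0.09,0.375,0,-0.04],[1,0.092,0.385,0,-0.04]]}}

```text
clock: 41.5
tcp_pos: [0.5793, 0.014, 0.2006]
orientation: [-0.075, 1.568, 0.08]
contact_force: [-0.1, 0.3, 1.0]
grip_width: 0.085
```

Call:
{"api": "play_rows", "payload": {"plan": [[1,0,0,-0.02,0],[1,0,0,-0.06,0],[1,0,0,-0.1,0],[1,0,0,-0.13,0],[1,0,0,-0.15,0],[1,0,0,-0.1585,0],[1,0,0,-0.1585,0]]}}

```text
clock: 42.2
tcp_pos: [0.578, 0.0076, 0.0411]
orientation: [-0.072, 1.572, 0.072]
contact_force: [-0.9, 0.3, 1.0]
grip_width: 0.0854
```

```bash
python3 c.py w19 .58 .01
```

```text
tcp [0.578  0.0076 0.0411] yaw z 5.25 w 0.08542625711656332 F [-0.91  0.29  0.99] t 42.2
```

View pics/w19.png

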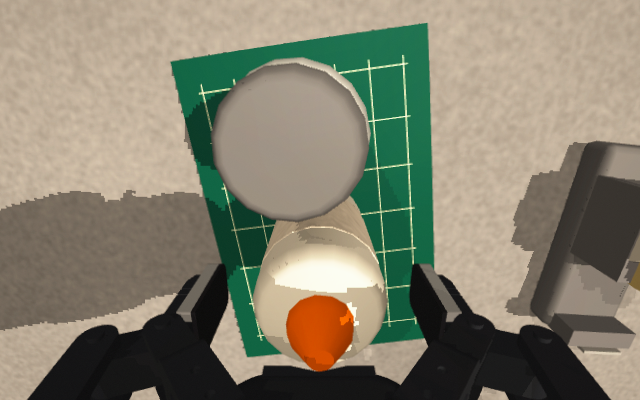

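Call:
{"api": "play_rows", "payload": {"plan": [[0.3,0,0,0,0],[-0.3,0,0,0,0],[-1,0,0,0,0],[-1,0,0,0,0],[-1,0,0,0,0],[-1,0,0,0,0],[-1,0,0,0,0]]}}

```text
clock: 42.95
tcp_pos: [0.5796, 0.0082, 0.0436]
orientation: [-0.072, 1.567, 0.072]
contact_force: [-1.7, -1.0, 6.1]
grip_width: 0.0548
```

Call:
{"api": "play_rows", "payload": {"plan": [[-1,0,0,0.004,0],[-1,0,0,0.01,0],[-1,0,0,0.02,0],[-1,0,0,0.035,0],[-1,0,0,0.05,0],[-1,-0.003,-0.008,0.05,0],[-1,-0.009,-0.028,0.05,0],[-1,-0.018,-0.058,0.05,0],[-1,-0.03,-0.098,0.05,0],[-1,-0.042,-0.138,0.05,0]]}}

```text
clock: 43.95
tcp_pos: [0.5358, -0.1314, 0.0921]
orientation: [-0.073, 1.57, 0.073]
contact_force: [0.3, -0.9, -1.9]
grip_width: 0.0549
```

Call:
{"api": "play_rows", "payload": {"plan": [[-1,-0.012,-0.04,0,0],[-1,-0.024,-0.08,0,0],[-1,-0.036,-0.118,0,0],[-1,-0.046,-0.15,0,0],[-1,-0.052,-0.171,0,0],[-1,-0.055,-0.181,0,0],[-1,-0.055,-0.181,0,0],[-1,-0.055,-0.181,-0.01,0],[-1,-0.055,-0.181,-0.02,0],[-1,-0.055,-0.181,-0.02,0]]}}

```text
clock: 44.95
tcp_pos: [0.481, -0.3085, 0.0701]
orientation: [-0.072, 1.572, 0.076]
contact_force: [0.3, 0.3, -1.2]
grip_width: 0.0547
```

```bash
python3 c.py w20
```

```text
tcp [ 0.481  -0.3085  0.0701] yaw z 5.42 w 0.05474632318430533 F [ 0.28  0.32 -1.2 ] t 44.95
```

View pics/w20.png

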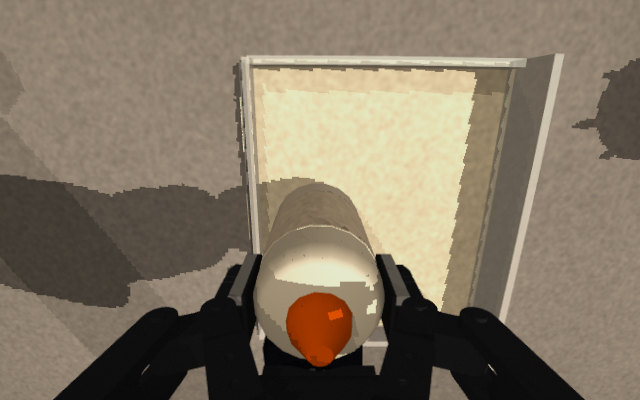

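Call:
{"api": "play_rows", "payload": {"plan": [[-1,0,0,0,0],[-1,0,0,-0.01,0],[-1,0,0,-0.02,0],[-1,0,0,-0.024,0],[-1,0,0,-0.0255,0],[-1,0,0,-0.0265,0],[-1,0,0,-0.0265,0]]}}

```text
clock: 45.7
tcp_pos: [0.481, -0.3108, 0.0467]
orientation: [-0.072, 1.571, 0.072]
contact_force: [-5.7, 2.8, 14.9]
grip_width: 0.055
```

Call:
{"api": "play_rows", "payload": {"plan": [[-0.2,0,0,0,0],[0.3,0,0,0,0],[0.6,0,0,0,0],[1,0,0,0,0],[1,0,0,0,0],[1,0,0,0.02,0],[1,0,0,0.05,0],[1,0,0,0.09,0],[1,0,0,0.13,0],[1,0,0,0.155,0]]}}

```text
clock: 46.7
tcp_pos: [0.4829, -0.3112, 0.2036]
orientation: [-0.074, 1.567, 0.071]
contact_force: [0.9, 0.1, -0.1]
grip_width: 0.0853
```

```bash
python3 c.py w21; python3 f.py
```

```text
tcp [ 0.4829 -0.3112  0.2036] yaw z 5.28 w 0.08534966406099803 F [ 0.94  0.09 -0.07] t 46.7
glue 3056 ((480.9673156738281, -310.6622314453125), 27.90021324157715) 0.12710682175357546
ink 1529 ((485.64849853515625, -376.5512390136719), (54.08589553833008, 54.06153869628906), 7.531569480895996)
```

View pics/w21.png

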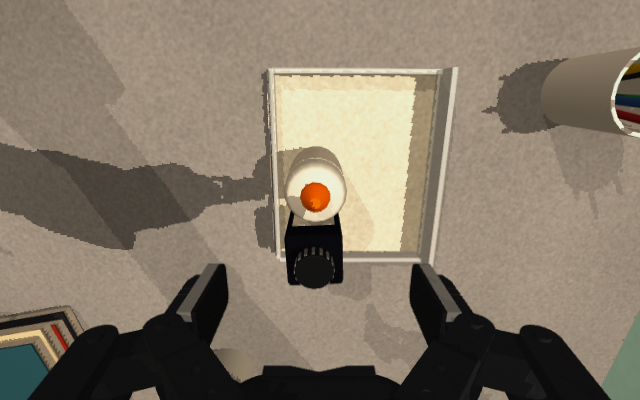

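Call:
{"api": "play_rows", "payload": {"plan": [[1,0.007,0.03,0,0],[1,0.016,0.075,0,0],[1,0.026,0.12,0,0],[1,0.036,0.165,0,0],[1,0.046,0.21,0,0],[1,0.056,0.255,0,0],[1,0.065,0.3,0,0],[1,0.074,0.34,0,0],[1,0.081,0.375,0,0],[1,0.083,0.386,0,0]]}}

```text
clock: 47.75
tcp_pos: [0.5647, 0.0806, 0.2005]
orientation: [-0.075, 1.569, 0.079]
contact_force: [-0.3, 0.1, -0.9]
grip_width: 0.0852
```

Call:
{"api": "play_rows", "payload": {"plan": [[1,0,0,-0.02,0],[1,0,0,-0.06,0],[1,0,0,-0.1,0],[1,0,0,-0.13,0],[1,0,0,-0.15,0],[1,0,0,-0.1585,0],[1,0,0,-0.1585,0]]}}

```text
clock: 48.45
tcp_pos: [0.564, 0.0744, 0.041]
orientation: [-0.072, 1.572, 0.071]
contact_force: [-0.6, -0.6, -0.3]
grip_width: 0.0852
```

```bash
python3 c.py w22 .58 .01
```

```text
tcp [0.564  0.0744 0.041 ] yaw z 5.24 w 0.08519970039557992 F [-0.56 -0.6  -0.32] t 48.45
```

View pics/w22.png

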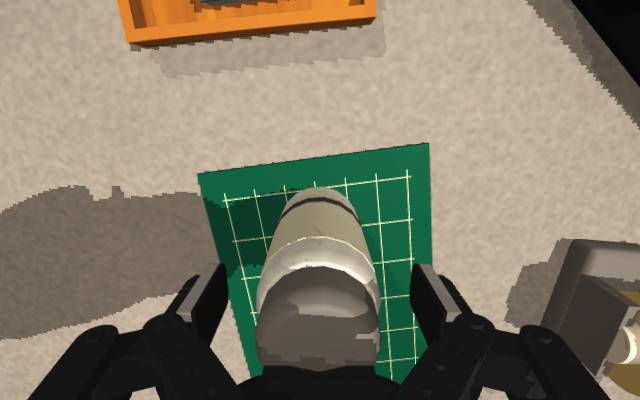

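Call:
{"api": "play_rows", "payload": {"plan": [[0.3,0,0,0,0],[-0.3,0,0,0,0],[-1,0,0,0,0],[-1,0,0,0,0],[-1,0,0,0,0],[-1,0,0,0,0],[-1,0,0,0,0]]}}

```text
clock: 49.2
tcp_pos: [0.5654, 0.0753, 0.0435]
orientation: [-0.072, 1.568, 0.072]
contact_force: [-2.3, -0.3, 6.1]
grip_width: 0.0508
```

Call:
{"api": "play_rows", "payload": {"plan": [[-1,0,0,0.004,0],[-1,0,0,0.01,0],[-1,0,0,0.02,0],[-1,0,0,0.035,0],[-1,0,0,0.05,0],[-1,-0.003,-0.008,0.05,0],[-1,-0.009,-0.028,0.05,0],[-1,-0.017,-0.058,0.05,0],[-1,-0.028,-0.098,0.05,0],[-1,-0.039,-0.138,0.05,0]]}}

```text
clock: 50.2
tcp_pos: [0.5249, -0.0644, 0.0921]
orientation: [-0.073, 1.57, 0.073]
contact_force: [0.7, -0.5, -3.0]
grip_width: 0.0508
```

Call:
{"api": "play_rows", "payload": {"plan": [[-1,-0.011,-0.04,0,0],[-1,-0.022,-0.08,0,0],[-1,-0.033,-0.118,0,0],[-1,-0.042,-0.15,0,0],[-1,-0.048,-0.171,0,0],[-1,-0.0505,-0.1805,0,0],[-1,-0.0505,-0.1805,0,0],[-1,-0.0505,-0.1805,-0.01,0],[-1,-0.0505,-0.1805,-0.02,0],[-1,-0.0505,-0.1805,-0.02,0]]}}

```text
clock: 51.2
tcp_pos: [0.4744, -0.2413, 0.0702]
orientation: [-0.073, 1.572, 0.076]
contact_force: [-0.4, -0.2, -1.5]
grip_width: 0.0507
```

Call:
{"api": "play_rows", "payload": {"plan": [[-1,0,0,0,0],[-1,0,0,-0.01,0],[-1,0,0,-0.02,0],[-1,0,0,-0.024,0],[-1,0,0,-0.0255,0],[-1,0,0,-0.0265,0],[-1,0,0,-0.0265,0]]}}

```text
clock: 51.9
tcp_pos: [0.4746, -0.2434, 0.0466]
orientation: [-0.072, 1.571, 0.072]
contact_force: [-6.3, 2.6, 14.0]
grip_width: 0.0507
```

Call:
{"api": "play_rows", "payload": {"plan": [[-0.2,0,0,0,0],[0.3,0,0,0,0],[0.6,0,0,0,0],[1,0,0,0,0],[1,0,0,0,0],[1,0,0,0.02,0],[1,0,0,0.05,0],[1,0,0,0.09,0],[1,0,0,0.13,0],[1,0,0,0.17,0]]}}

```text
clock: 52.9
tcp_pos: [0.475, -0.2431, 0.2171]
orientation: [-0.072, 1.57, 0.073]
contact_force: [0.5, -1.2, -0.1]
grip_width: 0.0854
```

Call:
{"api": "play_rows", "payload": {"plan": [[1,0,0.03,0.03,0],[1,0,0.05,0.06,0],[1,0,0.05,0.08,0],[1,0,0.05,0.08,0],[1,0,0.05,0.08,0]]}}

```text
clock: 53.4
tcp_pos: [0.4751, -0.1935, 0.2954]
orientation: [-0.072, 1.569, 0.072]
contact_force: [0.9, -0.8, -0.7]
grip_width: 0.0854
```

```bash
python3 c.py w23; python3 f.py; python3 a.py | grep -v "^{" | cut -c1-150; python3 - <<'E'
from h import *
p=r.grab_frame("side"); cv2.imwrite("pics/s23.png",p["pixels"])
p=r.grab_frame("top")
vs,us=np.mgrid[170:280,380:500]; P=cloud(p,us.ravel(),vs.ravel()); np.save("W.npy",P)
E
python3 f.py; python3 -c "
import numpy as np;np.save('W.npy',np.load('P.npy'))"; echo orig top; python3 f.py
```

```text
tcp [ 0.4751 -0.1935  0.2954] yaw z 5.26 w 0.08540029965363038 F [ 0.89 -0.76 -0.67] t 53.4
spray 1604 ((473.73486328125, -243.15634155273438), 25.900436401367188) 0.1258927489764708
glue 1483 ((481.0147399902344, -310.0514831542969), 27.696739196777344) 0.12695166685702805
ink 840 ((485.5347595214844, -375.9661560058594), (54.19438552856445, 52.609867095947266), 7.575173854827881)
       -7.0000e-03,  2.0000e-03]), 'tcp_pos': array([ 0.475, -0.194,  0.295]), 'orientation': array([-0.071,  1.571,  0.072]), 'contact_force': array(
top 53.76851957610308 [0.0203106 0.        0.        0.        0.       ]
spray_can 0.57 465 lo [ 0.448 -0.248  0.013] hi [ 0.495 -0.218  0.127] topmean [ 0.471 -0.234  0.133] [array([ 465.3, -213.6]), array([ 57.9, 105.1]),
pencil_tin 0.86 1592 lo [0.467 0.201 0.019] hi [0.534 0.374 0.03 ] topmean [0.5   0.289 0.027] [array([498.8, 292.8]), array([ 51.2, 190.3]), np.float
display_tray 0.67 1670 lo [ 0.427 -0.266  0.002] hi [ 0.603 -0.195  0.049] topmean [ 0.596 -0.223  0.061] [array([ 514.5, -227.8]), array([182.6,  93.
cutting_mat 0.73 5135 lo [ 0.502 -0.0
[... 2336 characters left out ...]
 0.743 -0.049  0.002] hi [0.794 0.078 0.084] topmean [0.769 0.037 0.082] [array([789. ,   6.3]), array([ 93.6, 149.3]), np
pencil_pot 0.77 877 lo [ 0.719 -0.331 -0.001] hi [ 0.83  -0.161  0.126] topmean [ 0.758 -0.19   0.126] [array([ 787.4, -269.4]), array([ 87.5, 234.8])
spray 317 ((473.56201171875, -243.35475158691406), 25.94748306274414) 0.1283927725521321
ink 0 ((0.0, 0.0), (0.0, 0.0), 0.0)
orig top
spray 458 ((475.5462951660156, -244.3035430908203), 25.771360397338867) 0.12704882082956534
glue 519 ((482.3981628417969, -310.5299377441406), 27.678058624267578) 0.12884905631312504
ink 269 ((486.8345642089844, -376.8608093261719), (53.607154846191406, 54.66231155395508), 8.611170768737793)
```

View pics/w23.png

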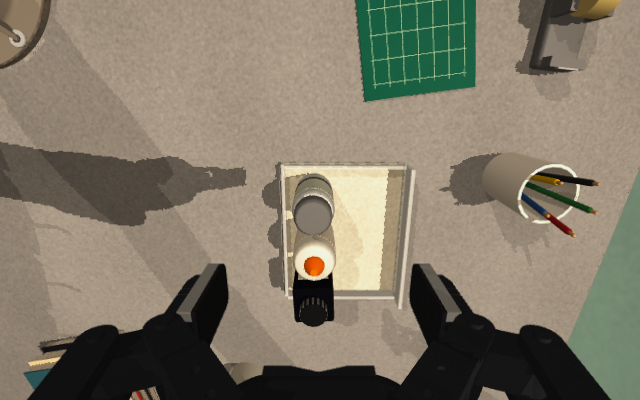

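View pics/s23.png

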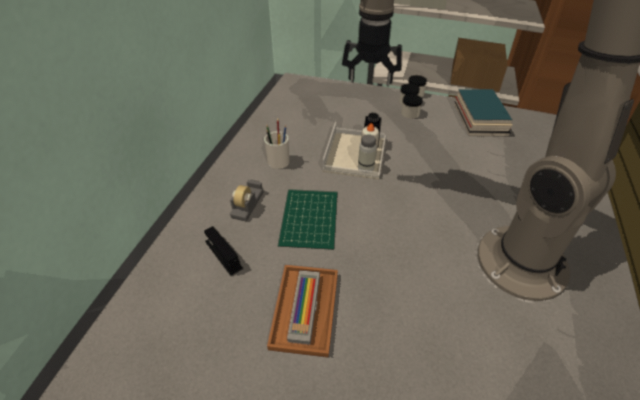

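All three are back within about 2 mm, the tin lies in the order tray, and the arm is clear, so I'm handing in.

```bash
python3 -c "
from bench import r
print(r.hand_in())"
```

```text
the job is handed in; nothing more can be done
None
```

I moved the spray can, glue bottle and ink bottle upright onto the cutting mat, laid the pencil tin flat in the order tray, put the three back in their places, and handed in at about 54 s. No verdict was reported.

**Last checks**
- **Row of three:** In the wrist camera, all three stand upright about 1–2 mm from where they stood: spray can 2 mm, glue bottle about 1 mm, ink bottle about 1.5 mm. The top camera agrees for the spray can. The arm hid the other two from it.
- **Pencil tin:** It lies flat in the order tray, centred to within about 2 mm. Its top measures 26–27 mm, which fits it resting on the tray floor.
- **Other things:** The stapler, tape dispenser and pencil pot read at their starting positions to within a few mm. The gripper is open and well clear of everything.

**What went wrong or disagreed**
- **Missed first tin grasp:** The fingers shut in the air above the tin and disturbed nothing.
- **Fingertip position:** All three cameras put the fingertips about 24 mm behind the TCP. The interface says they are 8 mm ahead of it. I used the measured value from then on, and the second tin grasp held.
- **High first grasps:** For the same reason, the three trips to the mat gripped the objects near their shoulders, higher than I planned. They held and stayed upright. The return trips gripped about 25 mm lower.
- **Network mislabels:** The networks sometimes gave the wrong name. For example, in the first top picture they reported the tin as the tape dispenser. I used the camera pictures and depth measurements instead.

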